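# Zero the thickness comparator on its master and swap in the maple spacer

## Task

Zero the dial comparator on its aluminium master bar: slide the master flat along the anvil in under the roller, turn the bezel until the red zero mark lines up with the pointer, and let go. Then put the master back flat in the middle of its cork pad and slide the pale maple spacer in under the roller in its place, leaving it lying flat along the anvil with the bezel as you set it. Set both bars down gently, and do not shift the walnut spacer or anything else on the table.

Things in the scene. Friction and masses are not known exactly. Their poses are not given: they have to be found in the camera images.
- comparator: bench dial comparator, fixed. Origin on the table straight below the roller. Dark iron base: local x -45 to +115 mm, y -90 to +90 mm, 22 mm thick; on it a ground steel anvil plate, 64 mm wide (x), 176 mm long (y), its top 30 mm above the table. Dial gauge on an arm, face up, straight above the origin: body 48 mm across from 104 to 128 mm up, a 58 mm bezel on top of it.
- column_top (a point): top of the comparator's steel column, 24 mm thick, at local x = +85 mm, 160 mm above the table; an arm 22 mm wide (from 105 to 122 mm up) runs from it to the gauge
- roller_c (a point): centre of the steel roller, 16 mm in diameter, 11 mm wide, turning freely about local x: bars slide under it along local y, from either side. A spring presses it down (about 2 N at rest, plus 0.15 N per mm of lift); at rest its underside hangs 20 mm above the anvil
- spindle (a joint): lift of the roller spindle, m: 0 at its lower stop (roller 20 mm above the anvil), up to 0.012; 0.004 with the master under the roller, 0.005 with the maple spacer
- pointer (a joint): black dial pointer, rad, clockwise seen from above, 0 when it points along the comparator's -x; driven by the spindle, one turn per 20 mm of lift
- bezel (a joint): bezel with the dial face and its red zero mark, rad, clockwise seen from above, 0 when the zero mark lies along the comparator's -x; same sense and zero as the pointer. Turns half a turn either way, stays where left (0.05 N m of friction)
- bezel_grip (a point): centre of the bezel, half-way up: a knurled round rim 58 mm in diameter and 13 mm high (128 to 141 mm above the table), upright axis, overhanging the gauge body by 5 mm; free all round and above, to be held across and turned from above
- zero_mark (a point): red zero mark on the dial face, 21 mm from the dial's axis, 142 mm above the table
- pointer_tip (a point): tip of the black pointer, 21 mm from the dial's axis
- anvil (a point): middle of the anvil's top face, straight below the roller, 30 mm above the table; same axes as the comparator
- master_c (a point): centre of the master bar: bright aluminium, brass dot on top, 130 mm long (its x), 28 mm wide (y), 24 mm high, about 0.24 kg. The top edges of both ends are bevelled, 6 mm down over the last 10 mm, so either end goes in under the roller
- spacer_c (a point): centre of the maple spacer: pale wood, 130 mm long (its x), 28 mm wide (y), 25 mm high, about 0.065 kg, both ends bevelled on top, 7 mm down over 10 mm
- walnut_c (a point): centre of the walnut spacer, a bystander beside the maple one: dark brown wood, same size and shape
- pad: cork pad where the master is kept, fixed, 160 (x) x 85 (y) x 6 mm; origin in the middle of its underside
- board: green-painted board where the two wooden spacers lie side by side, fixed, 170 (x) x 190 (y) x 9 mm; origin in the middle of its underside
- tape_c (a point): roll of cream masking tape lying flat, loose, 100 mm across, 24 mm high; its centre
- glue_c (a point): white glue bottle, loose, 56 mm across, 150 mm tall; half-way up
- brush_jar_c (a point): glass jar with brushes standing in it, loose, 68 mm across and 105 mm tall, brushes up to 240 mm above the table; centre of the jar
- paint_pot_c (a point): paint pot with a blue lid, loose, 68 mm across, 75 mm tall; half-way up
- flat_brush: flat paint brush with a wooden handle lying on the right side of the table, loose, 200 mm long (its x), about 25 mm high; origin under its middle
- screwdriver: screwdriver with a red handle lying on the left side of the table, loose, 200 mm long (its x), 26 mm high; origin under its middle
Things that resemble listed ones, but are neither listed nor needed, are in the scene too. What is shaped like the part that bears spacer_c but green or orange is not meant.

How it is judged:
On the way, in this order (a step that is already met when the one before it is completed fails the run):
1. the master lies flat along the anvil under the roller (value of joint spindle between 0.0034 and 0.0046 m and z of master_c in the frame of anvil between 0.0105 and 0.0135 m and x of master_c in the frame of anvil between -0.012 and 0.012 m and horizontal distance between master_c and anvil below 0.058 m and angle between the x axis of master_c and the y axis of anvil, either way round below 0.25 rad), for 0.2 s.
2. the bezel is set with its zero mark at the pointer and let go, the master still flat under the roller (horizontal distance between zero_mark and pointer_tip below 0.0025 m and contact force between the fingers and bezel below 0.1 N and value of joint spindle between 0.0034 and 0.0046 m and horizontal distance between master_c and anvil below 0.058 m and z of master_c in the frame of anvil between 0.0105 and 0.0135 m), for 0.2 s.
3. the master is back on its pad, let go, and the roller is down again (z of master_c in the frame of pad between 0.0165 and 0.0195 m and horizontal distance between master_c and pad below 0.035 m and contact force between the fingers and master below 0.1 N and value of joint spindle below 0.001 m), for 0.2 s.
At the end, for the whole second after the job is handed in: Maple spacer at rest flat under the roller (spindle up 4.4-5.6 mm), within 0.25 rad of the anvil's length, 12 mm of its centre line and 58 mm of the roller; bezel within 0.14 rad of the pointer's place for the master; master at rest flat on the pad, centre within 35 mm of its centre (value of joint spindle between 0.0044 and 0.0056 m and z of spacer_c in the frame of anvil between 0.011 and 0.014 m and x of spacer_c in the frame of anvil between -0.012 and 0.012 m and horizontal distance between spacer_c and anvil below 0.058 m and angle between the x axis of spacer_c and the y axis of anvil, either way round below 0.25 rad and value of joint bezel between 1.117 and 1.397 rad and z of master_c in the frame of pad between 0.0165 and 0.0195 m and horizontal distance between master_c and pad below 0.035 m and linear speed of each of spacer, master below 0.01 m/s); the robot touches nothing.
It fails at once if a bar is dropped (moving faster than 0.5 m/s with the fingers off it, a fall of some 13 mm) ((linear speed of master above 0.5 m/s and contact force between the fingers and master below 0.1 N) or (linear speed of spacer above 0.5 m/s and contact force between the fingers and spacer below 0.1 N)).
It fails at once if something else on the table is shifted by more than 20 mm (distance of any of walnut_c, tape_c, glue_c, brush_jar_c, paint_pot_c, flat_brush, screwdriver from where it was at the start of the episode above 0.02 m).
It also fails if it takes over 72 s, if anything falls off the work surface, if the arm or the gripper's body presses on something with over 40 N, if the wrist force passes 120 N, or if a joint passes its speed limit or range.

## Robot

A 7-joint arm with a two-finger parallel gripper is mounted at the origin on the work surface. World frame = base frame: x ahead of the robot, y to its left, z up, the work surface at z = 0. Lengths are in m, angles in rad, forces in N, time in s.
With the tool pointing down it reaches from about 0.425 to 1.025 m from the base axis. Payload 9.4 kg.
Tool frame: the origin (TCP) lies between the finger pads; the fingertips stand 22 mm ahead of it and the grasp point (between the pads) lies 3 mm ahead of it; x points along the fingers, z is the direction in which the jaws open and shut, and the axes are right-handed (so a half turn about x gives the same grasp; the last joint's range is limited). The gripper opens to 85 mm and grips with 20 to 120 N. Pads are 22 mm wide; open, the fingers measure 114 mm over their backs; the gripper's body (76 mm by 85 mm) begins 54 mm behind the grasp point. The pads swing forward as they close: fully open they stand 13 mm farther back than shut.
Start: joints at [-1.233, 0.599, -0.003, 1.599, 0.002, 0.943, -0.08], TCP at [0.292, 0.664, 0.253] pointing down, gripper open.
Joint ranges: [-2.57, 2.57], [-0.35, 1.97], [-1.29, 1.29], [0.11, 2.56], [-1.05, 4.19], [0.11, 1.86], [-2.63, 2.63]. Speed limits (rad/s): [2.22, 2.22, 3.01, 3.01, 3.14, 3.14, 3.14].

## Interface

Orientations are given as a unit quaternion [x, y, z, w].
In Python, from cell import robot, imaging gives the robot as it stands.
- The arm moves only by the tool carry_out, never from a script. Its argument "rows" is a list of rows, each an object with "dr": the turn, a rotation vector about the tool's x, y, z in units of 5 degrees (1.0 is 5 degrees), a list of three; "translation": the shift along the tool's x, y, z in units of 40 mm (1.0 is 40 mm), a list of three; "hand": the closure, from -1 (fully open) to 1 (shut), so that 0 is half open. In form: [{"dr": [rx, ry, rz], "translation": [x, y, z], "hand": hand}, ...]. A call has 1 to 8 rows; each row is the pose to reach, as a shift and turn from the pose commanded when the call began, along the tool's axes at that moment; what a row does not reach only later rows make up. A row lasts 1/12 s, in which the tool goes at most 41.7 mm and 7.16 degrees, less where a joint would pass 70% of its speed; a pose out of reach is approached as far as the arm can. A call with a gripper value outside its range is refused whole. The fingers move at their own pace and stop on an object; the grip force is fixed at half the most. Time passes only in rows, so rows that repeat a pose let the fingers close. It gives the time, the measured TCP pose, the force and the opening at its end, in the units of the state.
- robot.get_obs(): the state, without advancing time (a new reading comes with each control period).
- imaging.get_image(name): name is "scene" or "top" or "wrist"; returns a dict with "frame" (384x512x3 uint8, red, green, blue), "vertical_fov" (degrees; the focal length in pixels is half the picture's height over the tangent of half this angle, whatever the lens; pixels are square), "cx", "cy" (the principal point, pixels), "T" (4x4, takes a point from camera to world coordinates); the wrist camera has in their place "T_tool_cam" (4x4, takes a point from camera to tool coordinates, whose origin is the TCP and whose axes are the tool frame's). Camera axes: x right, y down, z forward; pixel columns grow to the right and rows downward; lengths in m; the calibration is good to about 2 mm. The wrist camera is an equidistant fisheye: a pixel r from the principal point sees the ray r / f radians off the axis. A picture is of the moment at which its call begins: read the wrist's pose just before it. There is no depth.
- robot.finish_job(): hands the job in, once; it reports no verdict.
The state is a dict: "t": time; "qpos": joint angles; "dq": joint speeds; "joint_efforts": joint torques, N m; "eef_pos": TCP position; "tool_rot": TCP orientation; "ft_force": force on the tool from outside, world axes, zero at the start; "moment": the same for the moment, N m; "opening": finger opening in m.
Only numpy, scipy, OpenCV 4.12 (cv2) and the standard library are available. Lean on these libraries where they do the work, as an engineer would, in place of code of your own. Each camera call takes 0.05 s, during which the arm holds its last target.

## Working session

There is one attempt and no reset: what is moved stays moved. The work goes in short steps, Python scripts to look and compute and a tool call to move; the robot and the scene stay as the last step left them, time stands still between calls to the robot, and variables do not carry over. Pictures are saved under pics/ and viewed, and the job is handed in when it is done.

Besides the shell and the picture viewer there is one more tool, called by a JSON object that holds its "api" and its "payload". carry_out: Moves the arm, as the interface text tells. Its arguments: {"type":"object","properties":{"rows":{"type":"array"}},"required":["rows"]}

```bash
ls; mkdir -p pics
python3 - <<'E'
from cell import robot, imaging
import cv2
o=robot.get_obs();print(o)
for n in("scene","top","wrist"):
    d=imaging.get_image(n);cv2.imwrite(f"pics/{n}0.png",d["frame"][:,:,::-1]);print(n,d["vertical_fov"],d["cx"],d["cy"],d.get("T",d.get("T_tool_cam")))
E
```

```text
pics
{'t': 0.0, 'qpos': array([-1.23272524,  0.600166  , -0.00253605,  1.60015206,  0.0017778 ,
        0.94292398, -0.07982692]), 'dq': array([-1.12012084e-03,  8.70613979e-05,  9.58633653e-04, -4.16447900e-04,
       -8.98412692e-05,  8.42971786e-04, -8.55205976e-05]), 'joint_efforts': array([-5.53181053e-04, -7.76446509e+01,  1.56443462e+00, -2.58017814e+01,
        1.22755652e-02,  8.78728868e-03,  7.24539234e-06]), 'eef_pos': array([0.29198873, 0.66310021, 0.25237959]), 'tool_rot': array([-0.38669619,  0.59269454,  0.38598144,  0.59177493]), 'ft_force': array([-0.37073102,  0.61318003,  0.28363886]), 'moment': array([ 0.01479317, -0.0062883 ,  0.03162634]), 'opening': 0.08557236396313186}
scene 53.488999800875675 257.43519701575207 194.82538540268482 [[ 0.25495158  0.57609546 -0.77660396  1.64219478]
 [ 0.96691881 -0.15872527  0.19968553 -0.28118129]
 [-0.00822875 -0.80182312 -0.59750479  0.99073142]
 [ 0.          0.          0.          1.        ]]
top 50.04758205534827 251.5931278133269 196.5828560643113 [[-0.02133813 -0.99192587  0.12501101  0.33848816]
 [-0.9996477   0.02314219  0.01299667 -0.02051954]
 [-0.01578476 -0.12468964 -0.99207023  1.41751694]
 [ 0.          0.          0.          1.        ]]
wrist 65.70646984690485 255.47557305257533 190.82336732033752 [[-6.22770416e-04 -2.67856979e-01  9.63458484e-01 -1.20642998e-01]
 [-1.22891548e-03 -9.63457739e-01 -2.67857566e-01  6.85133034e-02]
 [ 9.99999051e-01 -1.35082281e-03  2.70839388e-04 -3.56681937e-04]
 [ 0.00000000e+00  0.00000000e+00  0.00000000e+00  1.00000000e+00]]
```

View pics/top0.png

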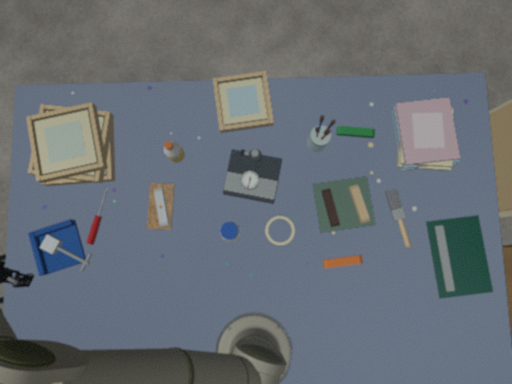

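View pics/scene0.png

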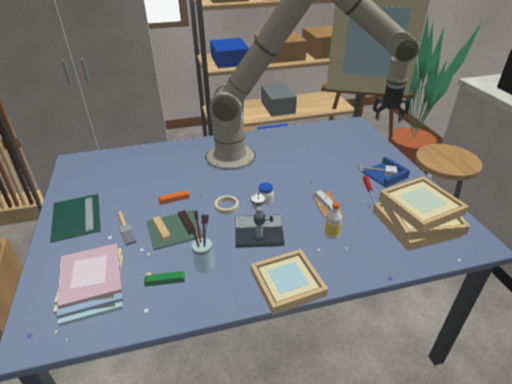

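View pics/wrist0.png

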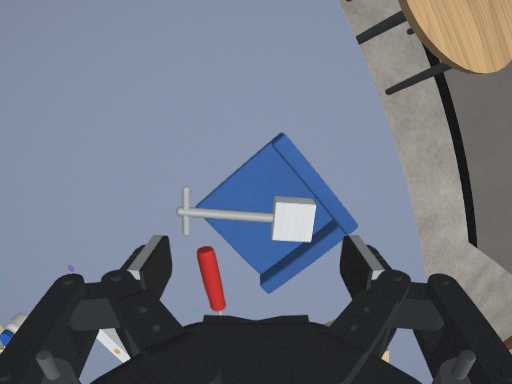

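```bash
cat > h.py <<'E'
import numpy as np,cv2
from cell import robot, imaging
from scipy.spatial.transform import Rotation as R
def snap(n):
    o=robot.get_obs(); d=imaging.get_image(n); d["o"]=o
    d["f"]=192/np.tan(np.radians(d["vertical_fov"])/2)
    if "T" not in d:
        M=np.eye(4);M[:3,:3]=R.from_quat(o["tool_rot"]).as_matrix();M[:3,3]=o["eef_pos"];d["Tm"]=M;d["T"]=M@d["T_tool_cam"];d["fish"]=1
    else: d["fish"]=0
    return d
def ray(d,u,v):
    x,y=(u-d["cx"])/d["f"],(v-d["cy"])/d["f"]
    if d["fish"]:
        r=np.hypot(x,y);s=np.sin(r)/max(r,1e-9);c=np.array([x*s,y*s,np.cos(r)])
    else: c=np.array([x,y,1])
    return d["T"][:3,3],d["T"][:3,:3]@c
def pt(d,u,v,z):
    o,r=ray(d,u,v);return o+r*(z-o[2])/r[2]
def proj(d,P):
    c=np.linalg.inv(d["T"])@np.append(P,1);c=c[:3]
    if d["fish"]:
        t=np.arctan2(np.hypot(c[0],c[1]),c[2]);k=t/np.hypot(c[0],c[1]);return d["cx"]+d["f"]*c[0]*k,d["cy"]+d["f"]*c[1]*k
    return d["cx"]+d["f"]*c[0]/c[2],d["cy"]+d["f"]*c[1]/c[2]
def crop(d,x0,y0,x1,y1,k,name):
    im=cv2.resize(d["frame"][y0:y1,x0:x1,::-1],None,fx=k,fy=k,interpolation=cv2.INTER_CUBIC)
    for g in range((x0//10+1)*10,x1,10):
        cv2.line(im,((g-x0)*k,0),((g-x0)*k,6 if g%50 else 16),(0,255,255),1)
        if g%20==0: cv2.putText(im,str(g),((g-x0)*k+2,18),0,.4,(0,255,255),1)
    for g in range((y0//10+1)*10,y1,10):
        cv2.line(im,(0,(g-y0)*k),(6,(g-y0)*k),(0,255,255),1)
        if g%20==0: cv2.putText(im,str(g),(8,(g-y0)*k+4),0,.4,(0,255,255),1)
    cv2.imwrite("pics/"+name,im)
E
python3 - <<'E'
from h import *
import pickle
d=snap("top");s=snap("scene")
pickle.dump((d,s),open("d0.pkl","wb"))
crop(d,140,140,290,250,5,"t1.png")
crop(d,300,120,420,220,6,"t2.png")
E
```

```text
(no output)
```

View pics/t1.png

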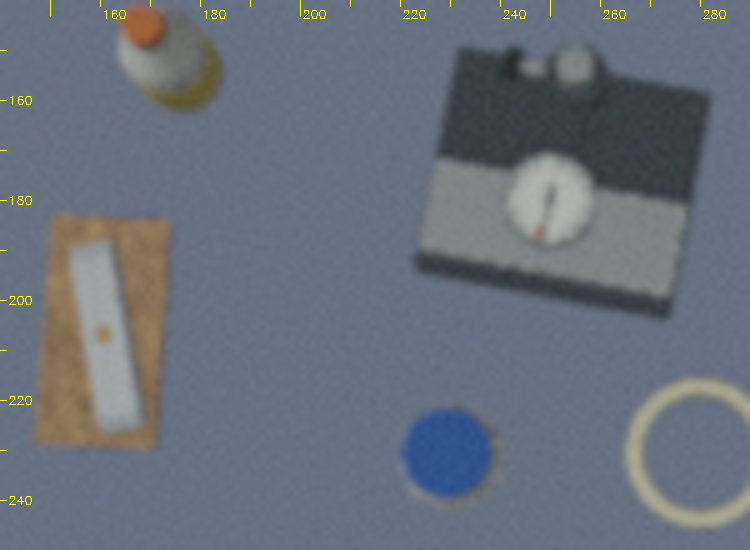

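View pics/t2.png

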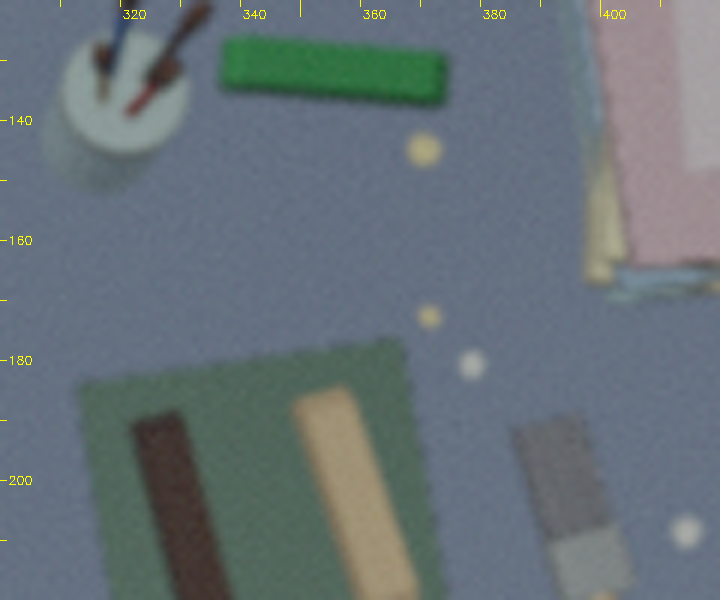

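Run:
```python
from h import *
import pickle
d,s=pickle.load(open("d0.pkl","rb"))
crop(d,300,170,420,270,6,"t3.png")
def q(n,z,ps):
    P=np.array([pt(d,u,v,z) for u,v in ps]);print(n,P[:,:2].round(4).tolist(),"mean",P.mean(0).round(4),"sides",np.linalg.norm(P-np.roll(P,-1,0),axis=1).round(4))
    e=P[0]-P[3]+P[1]-P[2];print("  dir(0-3)",np.degrees(np.arctan2(e[1],e[0])));return P
q("anvil",.03,[(228,171.4),(277.6,180.8),(274.4,199.6),(224,189.4)])
q("base",.022,[(232,149.6),(281.8,159),(273.6,203.4),(223.2,194)])
q("master",.03,[(154,189.4),(162,188),(168.6,225),(160,226.4)])
q("pad",.006,[(150.4,183.4),(174.2,184.2),(170.8,229.6),(147.2,228.2)])
print("dot",pt(d,160.6,207,.03)); print("dial",pt(d,250,179.5,.141))
print("column",pt(d,255,153,.160))
```

```text
anvil [[0.6023, 0.0767], [0.5655, -0.0923], [0.5012, -0.0795], [0.5402, 0.0913]] mean [ 0.5523 -0.001   0.03  ] sides [0.1729 0.0656 0.1752 0.0637]
  dir(0-3) -12.180490821852116
base [[0.6803, 0.0623], [0.6428, -0.1094], [0.4892, -0.0768], [0.5255, 0.0948]] mean [ 0.5844 -0.0073  0.022 ] sides [0.1757 0.157  0.1754 0.1582]
  dir(0-3) -11.93668383037578
master [[0.5459, 0.3309], [0.5501, 0.3035], [0.423, 0.2804], [0.419, 0.3095]] mean [0.4845 0.3061 0.03  ] sides [0.0277 0.1291 0.0294 0.1287]
  dir(0-3) 9.952767007137645
pad [[0.5709, 0.3498], [0.5661, 0.2666], [0.4085, 0.2779], [0.4151, 0.3594]] mean [0.4902 0.3134 0.006 ] sides [0.0834 0.158  0.0817 0.1561]
  dir(0-3) -3.8238866338056545
dot [0.48484411 0.30789766 0.03      ]
dial [5.53595863e-01 5.76729297e-05 1.41000000e-01]
column [ 0.63385083 -0.01761122  0.16      ]
```

View pics/t3.png

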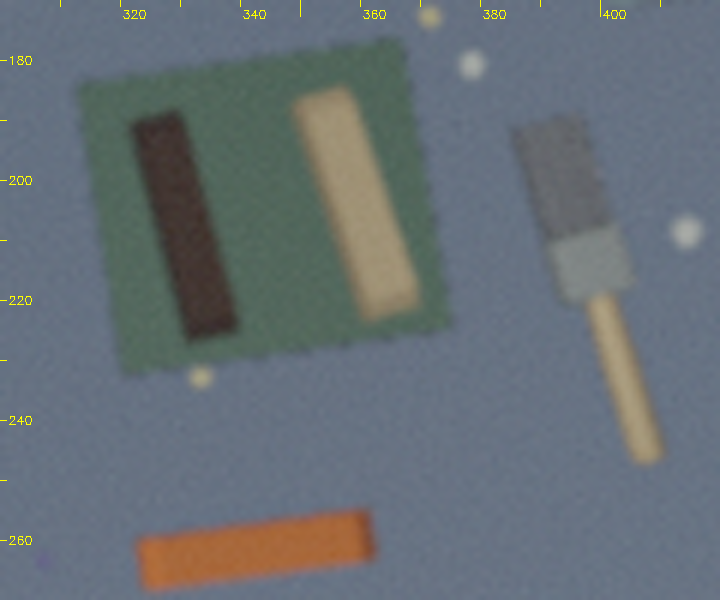

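Run:
```python
from h import *
import pickle
d,s=pickle.load(open("d0.pkl","rb"))
def q(n,z,ps,k=6,o=(300,170)):
    P=np.array([pt(d,o[0]+u/k,o[1]+v/k,z) for u,v in ps]);print(n,P[:,:2].round(4).tolist(),"mean",P.mean(0).round(4),"sides",np.linalg.norm(P-np.roll(P,-1,0),axis=1).round(4))
    e=P[0]-P[3]+P[1]-P[2];print("  dir(0-3)",np.degrees(np.arctan2(e[1],e[0])));return P
q("maple",.030,[(308,98),(351,87),(418,302),(372,318)])
q("walnut",.030,[(135,120),(181,110),(238,328),(192,340)])
q("board",.009,[(78,83),(402,38),(452,325),(122,373)])
print("bottlecap",pt(d,140+140/5,140+25/5,.15),"body low",pt(d,140+183/5,140+75/5,.05))
print("jar top",pt(d,321,135.5,.105)); print("paintpot",pt(d,140+446/5,140+453/5,.075)); print("tape",pt(d,280,230.5,.024))
T=R.from_quat(robot.get_obs()["tool_rot"]).as_matrix();print(T.round(3))
```

```text
maple [[0.5405, -0.342], [0.5462, -0.3665], [0.4236, -0.3974], [0.4153, -0.3712]] mean [ 0.4814 -0.3693  0.03  ] sides [0.0252 0.1264 0.0275 0.1286]
  dir(0-3) 13.633542793159835
walnut [[0.5302, -0.2437], [0.5354, -0.27], [0.4113, -0.2962], [0.4052, -0.2702]] mean [ 0.4705 -0.27    0.03  ] sides [0.0267 0.1268 0.0267 0.1278]
  dir(0-3) 11.959726132431651
board [[0.5554, -0.2153], [0.5772, -0.4026], [0.4114, -0.4216], [0.3884, -0.2335]] mean [ 0.4831 -0.3182  0.009 ] sides [0.1886 0.1669 0.1894 0.168 ]
  dir(0-3) 6.384717323465893
bottlecap [0.66896892 0.25723359 0.15      ] body low [0.65941892 0.24963401 0.05      ]
jar top [ 0.69978473 -0.23447032  0.105     ]
paintpot [0.39764868 0.07242407 0.075     ]
tape [ 0.39645355 -0.09570124  0.024     ]
[[-0.    -0.915  0.403]
 [-0.001  0.403  0.915]
 [-1.    -0.    -0.001]]
```

```bash
cat >> h.py <<'E'
def want(psi):
    a=np.radians(psi);y=np.array([np.cos(a),np.sin(a),0]);x=np.array([0,0,-1.]);return np.column_stack([x,y,np.cross(x,y)])
def go(x,y,z,psi,o=None):
    o=o or robot.get_obs();T=R.from_quat(o["tool_rot"]).as_matrix();p=o["eef_pos"]
    t=T.T@(np.array([x,y,z])-p)/.04
    w=R.from_matrix(T.T@want(psi)).as_rotvec(degrees=True)/5
    print("tr",t.round(3).tolist(),"dr",w.round(2).tolist(),"rows",np.linalg.norm(t)*40/41.7,np.linalg.norm(w)*5/7.16)
def st():
    o=robot.get_obs();T=R.from_quat(o["tool_rot"]).as_matrix()
    print("t",round(o["t"],2),"p",o["eef_pos"].round(4),"psi",np.degrees(np.arctan2(T[1,1],T[0,1])).round(2),"down",T[:,0].round(3),"F",o["ft_force"].round(1),"op",round(o["opening"],4),"q",o["qpos"].round(2))
E
python3 -c "
from h import *
st();go(.527,.3145,.2,10)"
```

```text
t 0.25 p [0.2921 0.6634 0.2529] psi 156.24 down [-0.    -0.001 -1.   ] F [-0.2 -1.1 -0.4] op 0.0851 q [-1.23  0.6  -0.    1.6   0.    0.94 -0.08]
tr [1.327, -8.888, -5.615] dr [29.25, -0.0, 0.01] rows 10.16428456915565 20.42406027641634
```

{"api": "carry_out", "payload": {"rows": [{"dr": [29.2, 0, 0], "translation": [1.2, -8.9, -5.6], "hand": -1}, {"dr": [29.2, 0, 0], "translation": [1.2, -8.9, -5.6], "hand": -1}, {"dr": [29.2, 0, 0], "translation": [1.2, -8.9, -5.6], "hand": -1}, {"dr": [29.2, 0, 0], "translation": [1.2, -8.9, -5.6], "hand": -1}, {"dr": [29.2, 0, 0], "translation": [1.2, -8.9, -5.6], "hand": -1}, {"dr": [29.2, 0, 0], "translation": [1.2, -8.9, -5.6], "hand": -1}, {"dr": [29.2, 0, 0], "translation": [1.2, -8.9, -5.6], "hand": -1}, {"dr": [29.2, 0, 0], "translation": [1.2, -8.9, -5.6], "hand": -1}]}}

```text
t: 0.92
eef_pos: [0.4784, 0.3875, 0.2155]
tool_rot: [-0.053, 0.705, 0.053, 0.705]
ft_force: [0.1, 0.8, -0.5]
opening: 0.085
```

```bash
python3 -c "
from h import *
st();go(.527,.3145,.2,10)"
```

```text
t 0.92 p [0.4784 0.3875 0.2155] psi 98.6 down [ 0.  0. -1.] F [ 0.1  0.8 -0.5] op 0.085 q [-0.95  0.52  0.26  1.91 -0.19  0.74 -0.43]
tr [0.388, -1.985, 0.928] dr [17.72, 0.0, -0.01] rows 2.1345813986331423 12.373859497219097
```

{"api": "carry_out", "payload": {"rows": [{"dr": [17.7, 0, 0], "translation": [0.4, -2, 0.93], "hand": -1}, {"dr": [17.7, 0, 0], "translation": [0.4, -2, 0.93], "hand": -1}, {"dr": [17.7, 0, 0], "translation": [0.4, -2, 0.93], "hand": -1}, {"dr": [17.7, 0, 0], "translation": [0.4, -2, 0.93], "hand": -1}, {"dr": [17.7, 0, 0], "translation": [0.4, -2, 0.93], "hand": -1}, {"dr": [17.7, 0, 0], "translation": [0.4, -2, 0.93], "hand": -1}, {"dr": [17.7, 0, 0], "translation": [0.4, -2, 0.93], "hand": -1}, {"dr": [17.7, 0, 0], "translation": [0.4, -2, 0.93], "hand": -1}]}}

```text
t: 1.58
eef_pos: [0.5268, 0.3159, 0.1995]
tool_rot: [0.292, 0.644, -0.292, 0.644]
ft_force: [0.2, 0.2, -0.3]
opening: 0.0852
```

```bash
python3 -c "
from h import *
st();go(.527,.3145,.2,10)"
```

```text
t 1.58 p [0.5268 0.3159 0.1995] psi 41.29 down [ 0.  0. -1.] F [ 0.2  0.2 -0.3] op 0.0852 q [-0.99  0.58  0.54  1.93 -0.44  0.74 -1.04]
tr [-0.012, -0.021, 0.03] dr [6.26, -0.0, -0.0] rows 0.036678642258276994 4.370366529417764
```

{"api": "carry_out", "payload": {"rows": [{"dr": [6.3, 0, 0], "translation": [1.0, 0, 0], "hand": -1}, {"dr": [6.3, 0, 0], "translation": [1.0, 0, 0], "hand": -1}, {"dr": [6.3, 0, 0], "translation": [1.0, 0, 0], "hand": -1}, {"dr": [6.3, 0, 0], "translation": [1.0, 0, 0], "hand": -1}, {"dr": [6.3, 0, 0], "translation": [1.0, 0, 0], "hand": -1}, {"dr": [6.3, 0, 0], "translation": [1.0, 0, 0], "hand": -1}]}}

```text
t: 2.08
eef_pos: [0.5266, 0.3162, 0.1592]
tool_rot: [0.454, 0.542, -0.454, 0.542]
ft_force: [0.5, -0.6, -0.3]
opening: 0.0854
```

```bash
python3 -c "
from h import *
import pickle
st();d=snap('wrist');pickle.dump(d,open('w1.pkl','wb'));crop(d,0,0,512,384,1,'w1.png')
for c in [(0.4843,.3068,.03)]: print(proj(d,np.array(c)))"
```

```text
t 2.08 p [0.5266 0.3162 0.1592] psi 10.05 down [-0.    -0.001 -1.   ] F [ 0.5 -0.6 -0.3] op 0.0854 q [-1.05  0.67  0.66  1.97 -0.62  0.71 -1.41]
(np.float64(257.8235849424069), np.float64(233.94033061898836))
```

View pics/w1.png

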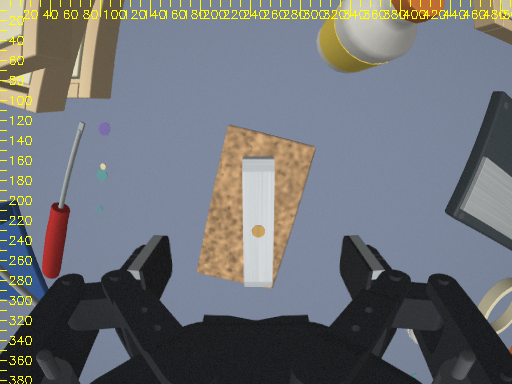

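```bash
python3 -c "
from h import *
import pickle
d=pickle.load(open('w1.pkl','rb'))
P=[pt(d,258,231,.03)]+[pt(d,*c,.026) for c in [(243,158),(274,158)]];print(P)
for p in P: print((d['Tm'][:3,:3].T@(p-d['Tm'][:3,3])).round(4))
st();go(.527,.3165,.031,10)
"
```

```text
[array([0.48722156, 0.30715902, 0.03      ]), array([0.55027561, 0.3315255 , 0.026     ]), array([0.55493474, 0.30515601, 0.026     ])]
[ 0.1292 -0.0404  0.0019]
[ 0.1331  0.026  -0.0111]
[0.1332 0.026  0.0157]
t 2.13 p [0.5267 0.3161 0.1593] psi 10.24 down [-0.    -0.001 -1.   ] F [ 0.4  0.1 -0.6] op 0.0856 q [-1.05  0.67  0.65  1.97 -0.62  0.71 -1.4 ]
tr [3.207, 0.01, -0.01] dr [0.05, 0.01, 0.0] rows 3.0759881689129687 0.03443673844675908
```

{"api": "carry_out", "payload": {"rows": [{"dr": [0, 0, 0], "translation": [1.0, 0, 0.05], "hand": -0.4}, {"dr": [0, 0, 0], "translation": [2.0, 0, 0.05], "hand": -0.4}, {"dr": [0, 0, 0], "translation": [2.7, 0, 0.05], "hand": -0.4}, {"dr": [0, 0, 0], "translation": [3.1, 0, 0.05], "hand": -0.4}, {"dr": [0, 0, 0], "translation": [3.2, 0, 0.05], "hand": -0.4}, {"dr": [0, 0, 0], "translation": [3.2, 0, 0.05], "hand": -0.4}]}}

```text
t: 2.63
eef_pos: [0.527, 0.3135, 0.0307]
tool_rot: [0.453, 0.543, -0.454, 0.542]
ft_force: [0.2, -0.5, 0.4]
opening: 0.0594
```

```bash
python3 -c "
from h import *
st()"
```

```text
t 2.63 p [0.527  0.3135 0.0307] psi 10.2 down [-0.001 -0.001 -1.   ] F [ 0.2 -0.5  0.4] op 0.0594 q [-0.92  0.83  0.46  2.02 -0.79  0.48 -1.26]
```

Height as expected. Close, then lift.

{"api": "carry_out", "payload": {"rows": [{"dr": [0, 0, 0], "translation": [0, 0, 0], "hand": 0.3}, {"dr": [0, 0, 0], "translation": [0, 0, 0], "hand": 0.6}, {"dr": [0, 0, 0], "translation": [0, 0, 0], "hand": 1}, {"dr": [0, 0, 0], "translation": [0, 0, 0], "hand": 1}, {"dr": [0, 0, 0], "translation": [0, 0, 0], "hand": 1}, {"dr": [0, 0, 0], "translation": [0, 0, 0], "hand": 1}]}}

```text
t: 3.13
eef_pos: [0.528, 0.3143, 0.0332]
tool_rot: [0.455, 0.542, -0.453, 0.543]
ft_force: [-1.0, -0.0, 6.9]
opening: 0.0272
```

```bash
python3 -c "
from h import *
st()"
```

```text
t 3.13 p [0.528  0.3143 0.0332] psi 10.17 down [ 0.002  0.001 -1.   ] F [-1.  -0.   6.9] op 0.0272 q [-0.92  0.83  0.46  2.02 -0.79  0.48 -1.26]
```

{"api": "carry_out", "payload": {"rows": [{"dr": [0, 0, 0], "translation": [0, 0, 0], "hand": 0.1}, {"dr": [0, 0, 0], "translation": [-0.05, 0, 0], "hand": 0.1}, {"dr": [0, 0, 0], "translation": [-0.18, 0, 0], "hand": 0.1}, {"dr": [0, 0, 0], "translation": [-0.18, 0, 0], "hand": 0.3}, {"dr": [0, 0, 0], "translation": [-0.18, 0, 0], "hand": 0.6}, {"dr": [0, 0, 0], "translation": [-0.18, 0, 0], "hand": 1}, {"dr": [0, 0, 0], "translation": [-0.18, 0, 0], "hand": 1}, {"dr": [0, 0, 0], "translation": [-0.18, 0, 0], "hand": 1}]}}

```text
t: 3.8
eef_pos: [0.5275, 0.3142, 0.0399]
tool_rot: [0.454, 0.542, -0.453, 0.542]
ft_force: [-1.3, -1.3, 12.2]
opening: 0.0265
```

```bash
python3 -c "
from h import *
st()"
```

```text
t 3.8 p [0.5275 0.3142 0.0399] psi 10.14 down [ 0.001  0.001 -1.   ] F [-1.3 -1.3 12.2] op 0.0265 q [-0.93  0.82  0.47  2.02 -0.78  0.49 -1.27]
```

{"api": "carry_out", "payload": {"rows": [{"dr": [0, 0, 0], "translation": [-0.1, 0, 0], "hand": 1}, {"dr": [0, 0, 0], "translation": [-0.5, 0, 0], "hand": 1}, {"dr": [0, 0, 0], "translation": [-1.5, 0, 0], "hand": 1}, {"dr": [0, 0, 0], "translation": [-2.5, 0, 0], "hand": 1}, {"dr": [0, 0, 0], "translation": [-3, 0, 0], "hand": 1}, {"dr": [0, 0, 0], "translation": [-3, 0, 0], "hand": 1}]}}

```text
t: 4.3
eef_pos: [0.529, 0.3145, 0.163]
tool_rot: [0.456, 0.542, -0.452, 0.543]
ft_force: [1.0, -0.4, -2.7]
opening: 0.0265
```

```bash
python3 -c "
from h import *
import pickle
st();d=snap('wrist');pickle.dump(d,open('w2.pkl','wb'));crop(d,0,0,512,384,1,'w2.png')
s=snap('scene');crop(s,290,120,370,260,5,'s2.png')
"
```

```text
t 4.3 p [0.529  0.3145 0.163 ] psi 10.13 down [ 0.005  0.003 -1.   ] F [ 1.  -0.4 -2.7] op 0.0265 q [-1.05  0.67  0.66  1.97 -0.62  0.71 -1.4 ]
```

View pics/w2.png

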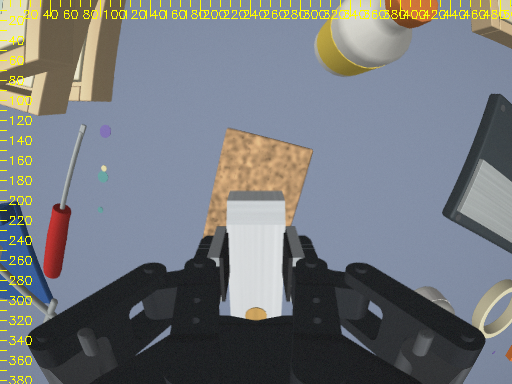

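View pics/s2.png

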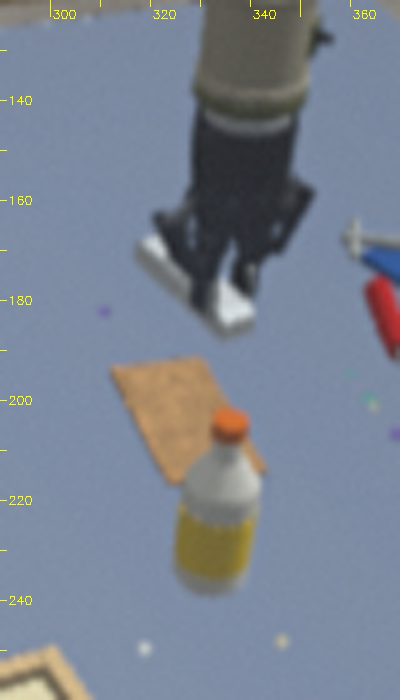

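```bash
python3 -c "
from h import *
import pickle
d=pickle.load(open('w2.pkl','rb'));M=d['Tm']
def tl(u,v,xt):
    o,r=ray(d,u,v);o=M[:3,:3].T@(o-M[:3,3]);r=M[:3,:3].T@r
    return (o+r*(xt-o[0])/r[0]).round(4)
for xt in(.005,.01,.015):
  print(xt,'dot',tl(256,312,xt),'bevel line',tl(227,201,xt),tl(285,201,xt),'end',tl(229,192,xt+.006),tl(284,192,xt+.006),'low',tl(230,318,xt),tl(282,318,xt))
"
```

```text
0.005 dot [ 0.005  -0.0343 -0.    ] bevel line [ 0.005   0.0274 -0.0129] [0.005  0.0274 0.0129] end [ 0.011   0.0299 -0.0124] [0.011  0.0299 0.0129] low [ 0.005  -0.0387 -0.014 ] [ 0.005  -0.0388  0.0139]
0.01 dot [ 0.01   -0.0383 -0.    ] bevel line [ 0.01    0.0259 -0.0134] [0.01   0.0258 0.0134] end [ 0.016   0.0285 -0.0129] [0.016  0.0285 0.0134] low [ 0.01   -0.0429 -0.0145] [ 0.01   -0.043   0.0145]
0.015 dot [ 0.015  -0.0423 -0.    ] bevel line [ 0.015   0.0243 -0.0139] [0.015  0.0243 0.0139] end [ 0.021   0.0271 -0.0134] [0.021  0.0271 0.0139] low [ 0.015  -0.0471 -0.0151] [ 0.015  -0.0472  0.0151]
```

```bash
python3 -c "
from h import *
st();go(.5868,.161,.163,78)"
```

```text
t 4.4 p [0.5269 0.3144 0.159 ] psi 10.19 down [ 0.001  0.001 -1.   ] F [-0.5 -0.2 -2.8] op 0.0261 q [-1.05  0.67  0.66  1.97 -0.63  0.71 -1.4 ]
tr [-0.103, 0.796, 4.039] dr [-13.56, -0.0, -0.01] rows 3.949925098748325 9.471278786722642
```

{"api": "carry_out", "payload": {"rows": [{"dr": [-1.4, 0, 0], "translation": [-0.1, 0.1, 0.4], "hand": 1}, {"dr": [-2.8, 0, 0], "translation": [-0.1, 0.2, 0.9], "hand": 1}, {"dr": [-4.2, 0, 0], "translation": [-0.1, 0.3, 1.4], "hand": 1}, {"dr": [-5.6, 0, 0], "translation": [-0.1, 0.4, 1.9], "hand": 1}, {"dr": [-7, 0, 0], "translation": [-0.1, 0.5, 2.4], "hand": 1}, {"dr": [-8.4, 0, 0], "translation": [-0.1, 0.6, 2.9], "hand": 1}, {"dr": [-9.8, 0, 0], "translation": [-0.1, 0.7, 3.4], "hand": 1}, {"dr": [-11.2, 0, 0], "translation": [-0.1, 0.8, 3.8], "hand": 1}]}}

```text
t: 5.07
eef_pos: [0.5847, 0.1681, 0.1607]
tool_rot: [0.144, 0.693, -0.145, 0.691]
ft_force: [-0.2, 0.2, -3.1]
opening: 0.0263
```

```bash
python3 -c "
from h import *
st();go(.5868,.161,.163,78)"
```

```text
t 5.07 p [0.5847 0.1681 0.1607] psi 66.44 down [-0.003 -0.001 -1.   ] F [-0.2  0.2 -3.1] op 0.0263 q [-0.61  0.6   0.35  1.97 -0.33  0.63 -0.45]
tr [-0.057, -0.142, 0.118] dr [-2.31, -0.03, 0.02] rows 0.1851066181172726 1.614550226484196
```

{"api": "carry_out", "payload": {"rows": [{"dr": [-1.4, 0, 0], "translation": [0, -0.1, 0.1], "hand": 1}, {"dr": [-2.3, 0, 0], "translation": [0, -0.1, 0.1], "hand": 1}, {"dr": [-2.3, 0, 0], "translation": [0, -0.1, 0.1], "hand": 1}, {"dr": [-2.3, 0, 0], "translation": [0, -0.1, 0.1], "hand": 1}]}}

```text
t: 5.4
eef_pos: [0.5866, 0.1645, 0.1612]
tool_rot: [0.077, 0.704, -0.077, 0.702]
ft_force: [0.0, 0.5, -3.1]
opening: 0.0264
```

```bash
python3 -c "
from h import *
import pickle
st();d=snap('wrist');pickle.dump(d,open('w3.pkl','wb'));crop(d,0,0,512,384,1,'w3.png')
d=snap('top');pickle.dump(d,open('t4.pkl','wb'));crop(d,180,130,300,230,6,'t4.png')
"
```

```text
t 5.4 p [0.5866 0.1645 0.1612] psi 77.47 down [-0.003 -0.    -1.   ] F [ 0.   0.5 -3.1] op 0.0264 q [-0.56  0.59  0.29  1.96 -0.28  0.63 -0.31]
```

View pics/w3.png

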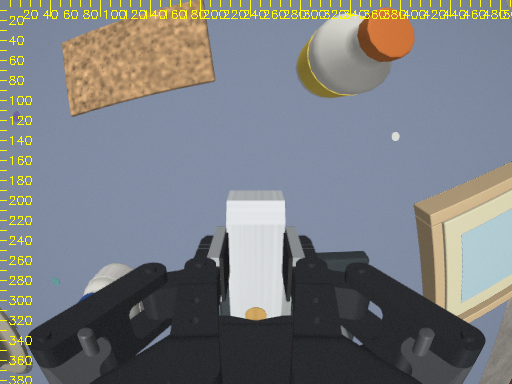

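View pics/t4.png

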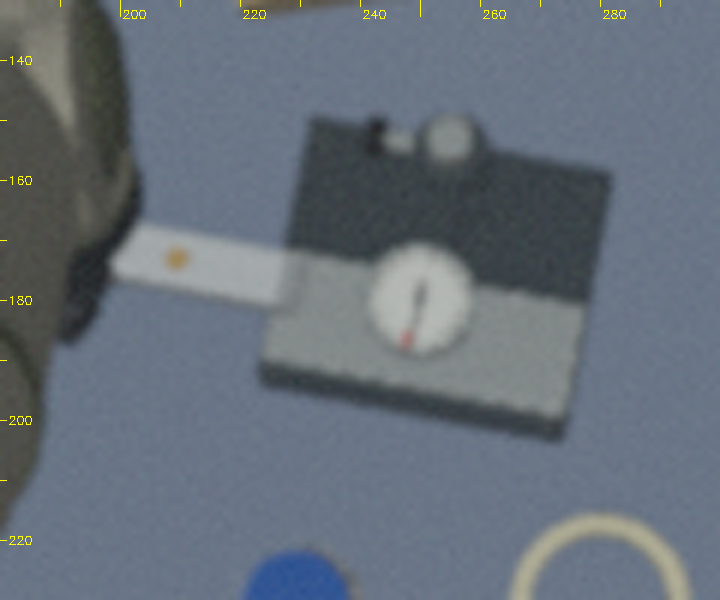

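```bash
cat >> h.py <<'E'
O=np.array([.5525,-.0003,0]);A=np.radians(-12.05)
LX=np.array([np.cos(A),np.sin(A),0]);LY=np.array([-np.sin(A),np.cos(A),0])
def loc(p): p=np.asarray(p)-O;return (p@LX*1000).round(1),(p@LY*1000).round(1)
def wl(x,y,z): p=O+LX*x/1000+LY*y/1000;return p[0],p[1],z
E
python3 -c "
from h import *
import pickle
d=pickle.load(open('t4.pkl','rb'))
st();print('dot',loc(pt(d,209.5,173,.151)),pt(d,209.5,173,.151))
T=robot.get_obs();print('tcp',loc(T['eef_pos']))
c=lambda u,v:(180+u/6,130+v/6)
for u,v in [(137,224),(119,274),(292,248),(275,306)]: print(loc(pt(d,*c(u,v),.148)))
print('tip target');go(*wl(0,165,.075),77.95);go(*wl(0,125,.0665),77.95)
"
```

```text
t 5.5 p [0.5868 0.165  0.1617] psi 77.53 down [-0.002 -0.    -1.   ] F [ 0.1  1.1 -2.6] op 0.026 q [-0.56  0.59  0.29  1.96 -0.28  0.63 -0.31]
dot (np.float64(-3.9), np.float64(128.6)) [0.57557307 0.12628321 0.151     ]
tcp (np.float64(-0.9), np.float64(168.8))
(np.float64(10.5), np.float64(153.3))
(np.float64(-17.3), np.float64(157.2))
(np.float64(13.0), np.float64(70.9))
(np.float64(-18.8), np.float64(73.7))
tip target
tr [2.167, -0.094, 0.028] dr [-0.08, -0.02, 0.01] rows 2.080709959328324 0.06100129554649183
tr [2.38, -1.094, 0.035] dr [-0.08, -0.02, 0.01] rows 2.5128798481900914 0.06100129554649183
```

{"api": "carry_out", "payload": {"rows": [{"dr": [-0.1, 0, 0], "translation": [0.8, -0.1, 0.05], "hand": 1}, {"dr": [-0.1, 0, 0], "translation": [1.5, -0.1, 0.08], "hand": 1}, {"dr": [-0.1, 0, 0], "translation": [2.0, -0.1, 0.08], "hand": 1}, {"dr": [-0.1, 0, 0], "translation": [2.2, -0.1, 0.08], "hand": 1}, {"dr": [-0.1, 0, 0], "translation": [2.25, -0.5, 0.08], "hand": 1}, {"dr": [-0.1, 0, 0], "translation": [2.25, -0.9, 0.08], "hand": 1}, {"dr": [-0.1, 0, 0], "translation": [2.3, -1.1, 0.08], "hand": 1}, {"dr": [-0.1, 0, 0], "translation": [2.3, -1.1, 0.08], "hand": 1}]}}

```text
t: 6.17
eef_pos: [0.5809, 0.119, 0.0709]
tool_rot: [0.074, 0.703, -0.075, 0.703]
ft_force: [-0.9, 0.2, -2.5]
opening: 0.0265
```

```bash
python3 -c "
from h import *
import pickle
st();T=robot.get_obs();print('tcp',loc(T['eef_pos']))
d=snap('top');pickle.dump(d,open('t5.pkl','wb'));crop(d,200,140,300,215,8,'t5.png')
d=snap('scene');pickle.dump(d,open('s5.pkl','wb'));crop(d,210,170,320,260,7,'s5.png')
"
```

```text
t 6.17 p [0.5809 0.119  0.0709] psi 77.96 down [-0.    -0.001 -1.   ] F [-0.9  0.2 -2.5] op 0.0265 q [-0.43  0.71  0.2   2.05 -0.32  0.42 -0.19]
tcp (np.float64(2.9), np.float64(122.6))
```

View pics/t5.png

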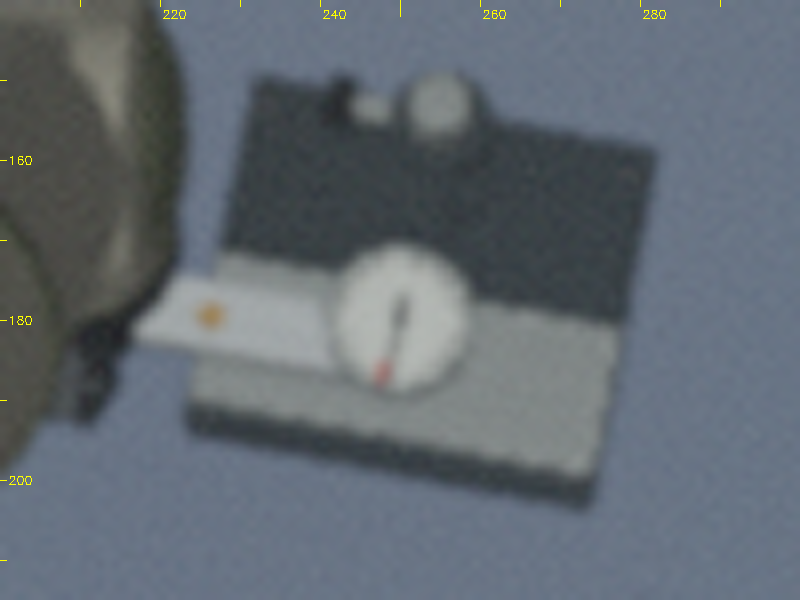

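View pics/s5.png

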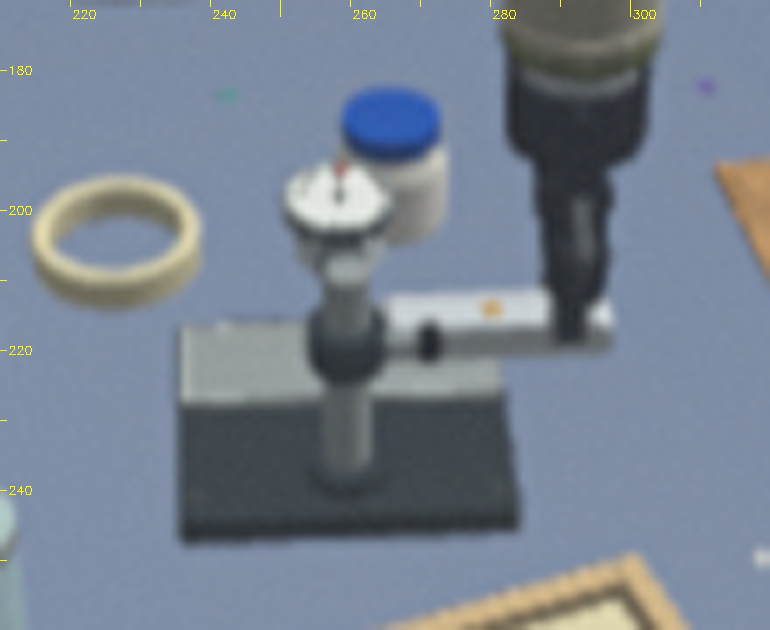

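```bash
python3 -c "
from h import *
import pickle
d=pickle.load(open('t5.pkl','rb'))
st();T=robot.get_obs();print('tcp',loc(T['eef_pos']))
print('dot',loc(pt(d,226.4,179.5,.061)))
print('dial',loc(pt(d,250,179.8,.142)),'anv',[loc(pt(d,200+u/8,140+v/8,.03)) for u,v in [(222,250),(625,320),(600,475),(190,402)]])
s=pickle.load(open('s5.pkl','rb'));c=lambda u,v:(210+u/7,170+v/7)
print('scene dot',loc(pt(s,*c(492,309),.061)),'dial',loc(pt(s,*c(338,198),.142)))
print('anv', [loc(pt(s,*c(u,v),.03)) for u,v in [(180,325),(180,402),(503,392)]])
"
```

```text
t 6.27 p [0.5816 0.1216 0.0711] psi 78.11 down [ 0.001  0.001 -1.   ] F [ 0.4  0.7 -2.4] op 0.0264 q [-0.43  0.71  0.2   2.04 -0.32  0.42 -0.19]
tcp (np.float64(3.0), np.float64(125.3))
dot (np.float64(-0.7), np.float64(82.2))
dial (np.float64(-0.1), np.float64(0.3)) anv [(np.float64(32.9), np.float64(86.6)), (np.float64(35.0), np.float64(-88.5)), (np.float64(-32.5), np.float64(-90.0)), (np.float64(-34.2), np.float64(87.2))]
scene dot (np.float64(6.2), np.float64(85.7)) dial (np.float64(7.8), np.float64(2.0))
anv [(np.float64(-27.2), np.float64(-85.7)), (np.float64(37.7), np.float64(-85.8)), (np.float64(39.5), np.float64(89.3))]
```

{"api": "carry_out", "payload": {"rows": [{"dr": [0, 0, 0], "translation": [0.08, 0, 0], "hand": 1}, {"dr": [0, 0, 0], "translation": [0.13, 0, 0], "hand": 1}, {"dr": [0, 0, 0], "translation": [0.15, 0, 0], "hand": 1}, {"dr": [0, 0, 0], "translation": [0.15, 0, 0], "hand": 1}]}}

```text
t: 6.6
eef_pos: [0.5811, 0.1216, 0.0644]
tool_rot: [0.073, 0.703, -0.073, 0.703]
ft_force: [0.6, -0.2, -2.4]
opening: 0.0263
```

```bash
python3 -c "
from h import *
st();T=robot.get_obs();print('tcp',loc(T['eef_pos']))
"
```

```text
t 6.6 p [0.5811 0.1216 0.0644] psi 78.19 down [-0.  0. -1.] F [ 0.6 -0.2 -2.4] op 0.0263 q [-0.43  0.72  0.19  2.05 -0.32  0.41 -0.19]
tcp (np.float64(2.5), np.float64(125.2))
```

No contact yet; lower gently.

{"api": "carry_out", "payload": {"rows": [{"dr": [0, 0, 0], "translation": [0.03, 0, 0], "hand": 1}, {"dr": [0, 0, 0], "translation": [0.05, 0, 0], "hand": 1}, {"dr": [0, 0, 0], "translation": [0.05, 0, 0], "hand": 1}]}}

```text
t: 6.85
eef_pos: [0.5814, 0.1217, 0.0633]
tool_rot: [0.073, 0.703, -0.073, 0.703]
ft_force: [-1.7, 1.9, 7.4]
opening: 0.0263
```

```bash
python3 -c "
from h import *
st();T=robot.get_obs();print('tcp',loc(T['eef_pos']))
"
```

```text
t 6.85 p [0.5814 0.1217 0.0633] psi 78.17 down [ 0.     0.001 -1.   ] F [-1.7  1.9  7.4] op 0.0263 q [-0.43  0.72  0.19  2.05 -0.33  0.41 -0.19]
tcp (np.float64(2.8), np.float64(125.3))
```

{"api": "carry_out", "payload": {"rows": [{"dr": [0, 0, 0], "translation": [-0.03, 0, 0], "hand": 1}, {"dr": [0, 0, 0], "translation": [-0.03, -0.2, 0], "hand": 1}, {"dr": [0, 0, 0], "translation": [-0.03, -0.4, 0], "hand": 1}, {"dr": [0, 0, 0], "translation": [-0.03, -0.6, 0], "hand": 1}, {"dr": [0, 0, 0], "translation": [-0.03, -0.8, 0], "hand": 1}, {"dr": [0, 0, 0], "translation": [-0.03, -1.0, 0], "hand": 1}, {"dr": [0, 0, 0], "translation": [-0.03, -1.0, 0], "hand": 1}]}}

```text
t: 7.43
eef_pos: [0.5725, 0.079, 0.0639]
tool_rot: [0.073, 0.703, -0.074, 0.703]
ft_force: [-0.7, -4.1, 1.0]
opening: 0.0266
```

```bash
python3 -c "
from h import *
import pickle
st();T=robot.get_obs();print('tcp',loc(T['eef_pos']))
d=snap('top');pickle.dump(d,open('t6.pkl','wb'));crop(d,200,140,300,215,8,'t6.png')
d=snap('scene');pickle.dump(d,open('s6.pkl','wb'));crop(d,210,170,320,260,7,'s6.png')
"
```

```text
t 7.43 p [0.5725 0.079  0.0639] psi 78.0 down [-0.    -0.001 -1.   ] F [-0.7 -4.1  1. ] op 0.0266 q [-0.36  0.71  0.18  2.08 -0.31  0.38 -0.14]
tcp (np.float64(3.0), np.float64(81.7))
```

View pics/t6.png

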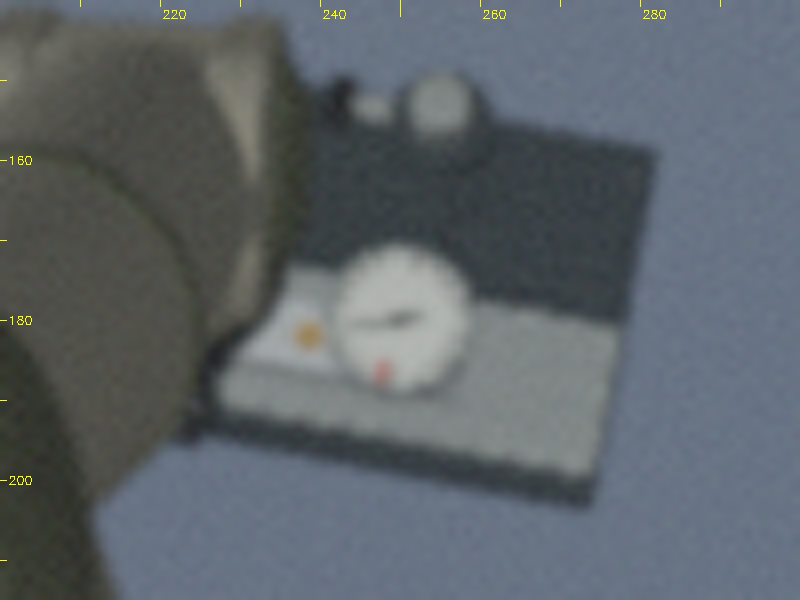

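View pics/s6.png

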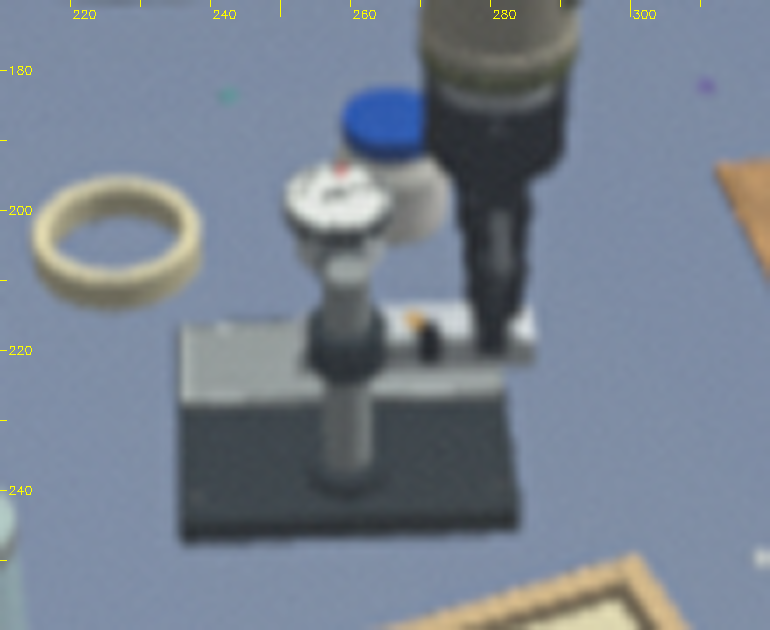

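{"api": "carry_out", "payload": {"rows": [{"dr": [0, 0, 0], "translation": [0, 0, 0], "hand": 0.2}, {"dr": [0, 0, 0], "translation": [0, 0, 0], "hand": 0.0}, {"dr": [0, 0, 0], "translation": [0, 0, 0], "hand": -0.2}, {"dr": [0, 0, 0], "translation": [0, 0, 0], "hand": -0.2}]}}

```text
t: 7.87
eef_pos: [0.5731, 0.0825, 0.0639]
tool_rot: [0.073, 0.703, -0.073, 0.703]
ft_force: [-1.1, -1.1, 0.8]
opening: 0.0512
```

```bash
python3 -c "
from h import *
import pickle
st();T=robot.get_obs();print('tcp',loc(T['eef_pos']))
"
```

```text
t 7.87 p [0.5731 0.0825 0.0639] psi 78.19 down [ 0.  0. -1.] F [-1.1 -1.1  0.8] op 0.0512 q [-0.36  0.71  0.18  2.08 -0.31  0.38 -0.14]
tcp (np.float64(2.8), np.float64(85.2))
```

{"api": "carry_out", "payload": {"rows": [{"dr": [0, 0, 0], "translation": [-0.5, 0, 0], "hand": -0.2}, {"dr": [0, 0, 0], "translation": [-1.4, 0, 0], "hand": -0.4}, {"dr": [0, 0, 0], "translation": [-2.4, 0, 0], "hand": -1}, {"dr": [0, 0, 0], "translation": [-3.4, 0, 0], "hand": -1}, {"dr": [0, 0, 0], "translation": [-4.3, -0.4, 0], "hand": -1}, {"dr": [0, 0, 0], "translation": [-4.3, -1.2, 0], "hand": -1}, {"dr": [0, 0, 0], "translation": [-4.3, -2.1, -0.07], "hand": -1}, {"dr": [0, 0, 0], "translation": [-4.3, -2.1, -0.07], "hand": -1}]}}

```text
t: 8.53
eef_pos: [0.5511, -0.0062, 0.2372]
tool_rot: [0.075, 0.703, -0.076, 0.704]
ft_force: [-0.8, -0.7, -1.1]
opening: 0.0852
```

```bash
python3 -c "
from h import *
import pickle
st();d=snap('wrist');pickle.dump(d,open('w7.pkl','wb'));crop(d,0,0,512,384,1,'w7.png')
crop(d,180,160,330,280,5,'w7b.png')
print(proj(d,np.array(wl(0,0,.142))))
"
```

```text
t 8.53 p [ 0.5511 -0.0062  0.2372] psi 77.78 down [ 0.001 -0.002 -1.   ] F [-0.8 -0.7 -1.1] op 0.0852 q [-0.33  0.43  0.33  2.03 -0.2   0.71 -0.09]
(np.float64(256.4733282331004), np.float64(192.74626719944496))
```

View pics/w7.png

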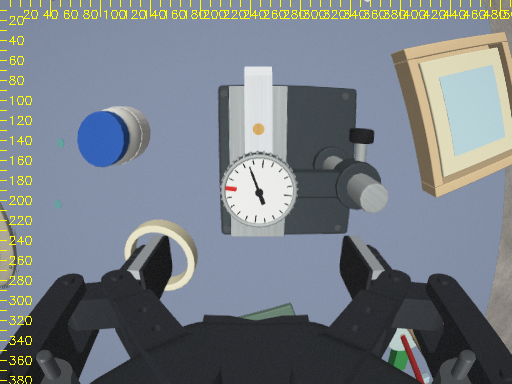

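View pics/w7b.png

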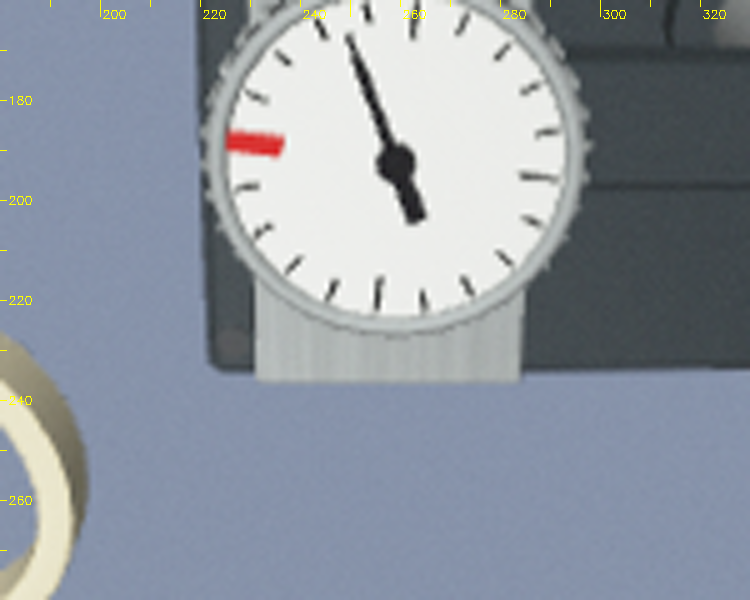

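```bash
python3 -c "
from h import *
import pickle
d=pickle.load(open('w7.pkl','rb'))
c=pt(d,180+396/5,160+163/5,.142)
for n,(u,v) in dict(ptr=(349,36),red=(255,143),red2=(228,140)).items():
    p=pt(d,180+u/5,160+v/5,.142)-c;a=np.degrees(np.arctan2(p@LY,-(p@LX)));print(n,a,np.linalg.norm(p))
print('c',c,loc(c));st()
go(c[0],c[1],.139,77.95)
"
```

```text
ptr 70.50114280427557 0.020733413155999667
red 8.652251603807233 0.021484533499459703
red2 8.362670492645467 0.02559080677160687
c [ 0.55453505 -0.00062701  0.142     ] (np.float64(2.1), np.float64(0.1))
t 8.58 p [ 0.552  -0.0032  0.2367] psi 77.86 down [ 0.001 -0.001 -1.   ] F [ 0.6  0.3 -0.6] op 0.0853 q [-0.33  0.43  0.32  2.03 -0.2   0.71 -0.09]
tr [2.444, 0.077, 0.047] dr [-0.02, 0.01, 0.01] rows 2.34554886762592 0.0154710359098319
```

{"api": "carry_out", "payload": {"rows": [{"dr": [1.4, 0, 0], "translation": [0, 0.07, 0.05], "hand": -1}, {"dr": [2.8, 0, 0], "translation": [0, 0.07, 0.05], "hand": -1}, {"dr": [4.2, 0, 0], "translation": [0, 0.07, 0.05], "hand": -1}, {"dr": [5.6, 0, 0], "translation": [0, 0.07, 0.05], "hand": -1}, {"dr": [7, 0, 0], "translation": [0, 0.07, 0.05], "hand": -1}, {"dr": [8.4, 0, 0], "translation": [0, 0.07, 0.05], "hand": -1}, {"dr": [9.8, 0, 0], "translation": [0, 0.07, 0.05], "hand": -1}, {"dr": [10.6, 0, 0], "translation": [0, 0.07, 0.05], "hand": -1}]}}

```text
t: 9.25
eef_pos: [0.5556, 0.0039, 0.2355]
tool_rot: [0.381, 0.596, -0.381, 0.596]
ft_force: [0.9, 0.5, -0.2]
opening: 0.0853
```

```bash
python3 -c "
from h import *
import pickle
st();d=snap('wrist');pickle.dump(d,open('w8.pkl','wb'));crop(d,180,140,330,260,5,'w8b.png')
st();go(.5545,-.0006,.142,25)
"
```

```text
t 9.25 p [0.5556 0.0039 0.2355] psi 24.85 down [-0.  0. -1.] F [ 0.9  0.5 -0.2] op 0.0853 q [-0.52  0.48  0.6   2.03 -0.39  0.74 -0.82]
t 9.3 p [0.5556 0.004  0.2354] psi 24.73 down [-0.001  0.    -1.   ] F [ 0.7 -0.1 -0.6] op 0.0856 q [-0.52  0.48  0.6   2.03 -0.39  0.74 -0.83]
tr [2.336, -0.073, 0.094] dr [-0.05, -0.0, 0.01] rows 2.2437396882856584 0.03780787238432722
```

View pics/w8b.png

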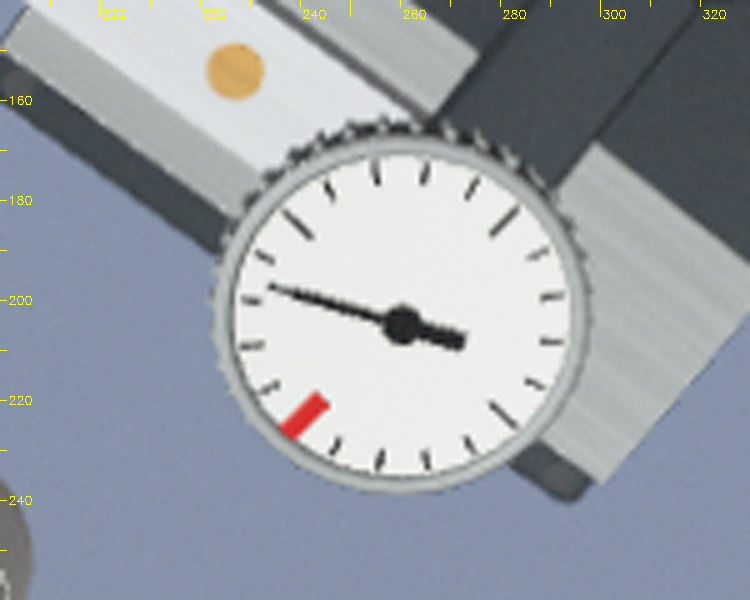

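```bash
python3 -c "
from h import *
import pickle
d=pickle.load(open('w8.pkl','rb'))
c=pt(d,180+401/5,140+325/5,.142);print(c,loc(c))
for n,(u,v) in dict(ptr=(268,286),red=(306,416)).items():
    p=pt(d,180+u/5,140+v/5,.142)-c;a=np.degrees(np.arctan2(p@LY,-(p@LX)));print(n,a,np.linalg.norm(p))
go(c[0],c[1],.142,25)
go((c[0]+.5545)/2,c[1]/2-.0003,.142,25)
"
```

```text
[ 5.53701769e-01 -3.43701277e-04  1.42000000e-01] (np.float64(1.2), np.float64(0.2))
ptr 70.24434001450071 0.020993775470331162
red 7.706238189469352 0.020875149820285946
tr [2.336, -0.088, 0.08] dr [-0.05, -0.0, 0.01] rows 2.243754857390904 0.03780787238432722
tr [2.336, -0.081, 0.087] dr [-0.05, -0.0, 0.01] rows 2.243724754502727 0.03780787238432722
```

{"api": "carry_out", "payload": {"rows": [{"dr": [0, 0, 0], "translation": [0.8, -0.085, 0.085], "hand": -1}, {"dr": [0, 0, 0], "translation": [1.6, -0.085, 0.085], "hand": -1}, {"dr": [0, 0, 0], "translation": [2.1, -0.085, 0.085], "hand": -1}, {"dr": [0, 0, 0], "translation": [2.33, -0.085, 0.085], "hand": -1}, {"dr": [0, 0, 0], "translation": [2.33, -0.085, 0.085], "hand": -1}, {"dr": [0, 0, 0], "translation": [2.33, -0.085, 0.085], "hand": -1}]}}

```text
t: 9.8
eef_pos: [0.5541, -0.0018, 0.1429]
tool_rot: [0.379, 0.597, -0.379, 0.597]
ft_force: [-1.1, -0.5, -0.2]
opening: 0.0854
```

```bash
python3 -c "
from h import *
import pickle
st();d=snap('wrist');pickle.dump(d,open('w9.pkl','wb'));crop(d,130,130,390,330,3,'w9b.png')
"
```

```text
t 9.8 p [ 0.5541 -0.0018  0.1429] psi 25.2 down [-0.  0. -1.] F [-1.1 -0.5 -0.2] op 0.0854 q [-0.42  0.6   0.47  2.11 -0.51  0.55 -0.7 ]
```

View pics/w9b.png

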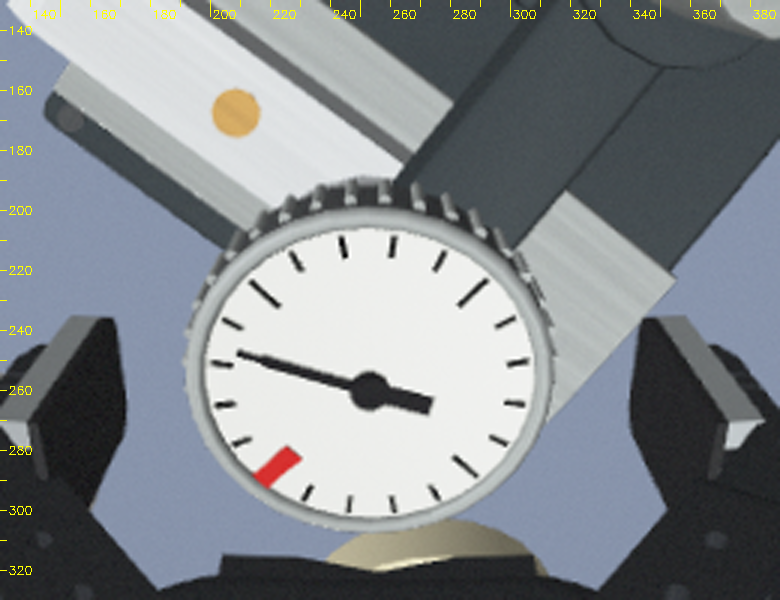

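```bash
python3 -c "
from h import *
import pickle
d=pickle.load(open('w9.pkl','rb'))
c=pt(d,253,260,.142);M=d['Tm'];print(c,(M[:3,:3].T@(c-M[:3,3])).round(4));st()
"
```

```text
[ 5.53591642e-01 -3.58940700e-04  1.42000000e-01] [ 0.0009  0.0001 -0.0016]
t 9.85 p [ 0.5545 -0.0019  0.1435] psi 25.18 down [ 0.001  0.    -1.   ] F [-0.   0.3  1. ] op 0.0852 q [-0.42  0.6   0.47  2.11 -0.51  0.55 -0.7 ]
```

{"api": "carry_out", "payload": {"rows": [{"dr": [0, 0, 0], "translation": [0, 0, -0.03], "hand": -0.6}, {"dr": [0, 0, 0], "translation": [0, 0, -0.03], "hand": -0.3}, {"dr": [0, 0, 0], "translation": [0, 0, -0.03], "hand": 0.2}, {"dr": [0, 0, 0], "translation": [0, 0, -0.03], "hand": 1}, {"dr": [0, 0, 0], "translation": [0, 0, -0.03], "hand": 1}, {"dr": [0, 0, 0], "translation": [0, 0, -0.03], "hand": 1}]}}

```text
t: 10.35
eef_pos: [0.5539, -0.0007, 0.1443]
tool_rot: [0.38, 0.596, -0.378, 0.597]
ft_force: [-2.6, 0.7, 11.7]
opening: 0.056
```

```bash
python3 -c "
from h import *
st()
"
```

```text
t 10.35 p [ 0.5539 -0.0007  0.1443] psi 25.17 down [ 0.002  0.001 -1.   ] F [-2.6  0.7 11.7] op 0.056 q [-0.42  0.59  0.47  2.11 -0.51  0.55 -0.7 ]
```

{"api": "carry_out", "payload": {"rows": [{"dr": [1.2, 0, 0], "translation": [0, 0, 0], "hand": 1}, {"dr": [2.6, 0, 0], "translation": [0, 0, 0], "hand": 1}, {"dr": [4, 0, 0], "translation": [0, 0, 0], "hand": 1}, {"dr": [5.4, 0, 0], "translation": [0, 0, 0], "hand": 1}, {"dr": [6.8, 0, 0], "translation": [0, 0, 0], "hand": 1}, {"dr": [8.2, 0, 0], "translation": [0, 0, 0], "hand": 1}, {"dr": [9.4, 0, 0], "translation": [0, 0, 0], "hand": 1}, {"dr": [10.4, 0, 0], "translation": [0, 0, 0], "hand": 1}]}}

```text
t: 11.02
eef_pos: [0.5539, 0.0006, 0.1443]
tool_rot: [0.604, 0.37, -0.602, 0.368]
ft_force: [-2.5, 4.3, 14.0]
opening: 0.0558
```

{"api": "carry_out", "payload": {"rows": [{"dr": [0, 0, 0], "translation": [0, 0, 0], "hand": 1}, {"dr": [0, 0, 0], "translation": [0, 0, 0], "hand": 1}]}}

```text
t: 11.18
eef_pos: [0.5539, 0.0006, 0.1443]
tool_rot: [0.603, 0.371, -0.601, 0.37]
ft_force: [-2.9, 5.1, 15.6]
opening: 0.0561
```

```bash
python3 -c "
from h import *
import pickle
st();d=snap('wrist');pickle.dump(d,open('w10.pkl','wb'));crop(d,130,130,390,330,3,'w10b.png')
"
```

```text
t 11.18 p [0.5539 0.0006 0.1443] psi -26.81 down [ 0.002  0.003 -1.   ] F [-2.9  5.1 15.6] op 0.0561 q [-0.58  0.67  0.73  2.12 -0.77  0.64 -1.34]
```

View pics/w10b.png

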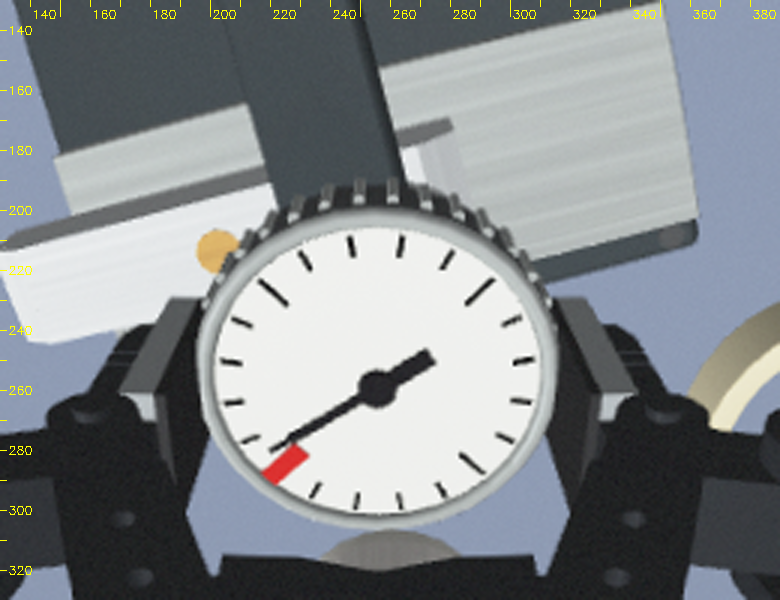

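```bash
python3 -c "
from h import *
import pickle
d=pickle.load(open('w10.pkl','rb'))
f=lambda u,v: pt(d,130+u/3,130+v/3,.142)
c=f(377,388)
for n,(u,v) in dict(ptr=(272,452),red=(286,465)).items():
    p=f(u,v)-c;a=np.degrees(np.arctan2(p@LY,-(p@LX)));print(n,a,np.linalg.norm(p))
"
```

```text
ptr 69.16814405351512 0.02099305929943589
red 60.08425789694487 0.020951412646460617
```

{"api": "carry_out", "payload": {"rows": [{"dr": [1, 0, 0], "translation": [0, 0, 0], "hand": 1}, {"dr": [1.95, 0, 0], "translation": [0, 0, 0], "hand": 1}, {"dr": [1.95, 0, 0], "translation": [0, 0, 0], "hand": 1}, {"dr": [1.95, 0, 0], "translation": [0, 0, 0], "hand": 1}]}}

```text
t: 11.57
eef_pos: [0.554, 0.0008, 0.1443]
tool_rot: [0.633, 0.319, -0.631, 0.317]
ft_force: [-2.3, 5.5, 15.2]
opening: 0.0561
```

```bash
python3 -c "
from h import *
import pickle
st();d=snap('wrist');pickle.dump(d,open('w11.pkl','wb'));crop(d,130,130,390,330,3,'w11b.png')
"
```

```text
t 11.57 p [0.554  0.0008 0.1443] psi -36.55 down [ 0.002  0.003 -1.   ] F [-2.3  5.5 15.2] op 0.0561 q [-0.6   0.68  0.78  2.12 -0.81  0.67 -1.47]
```

View pics/w11b.png

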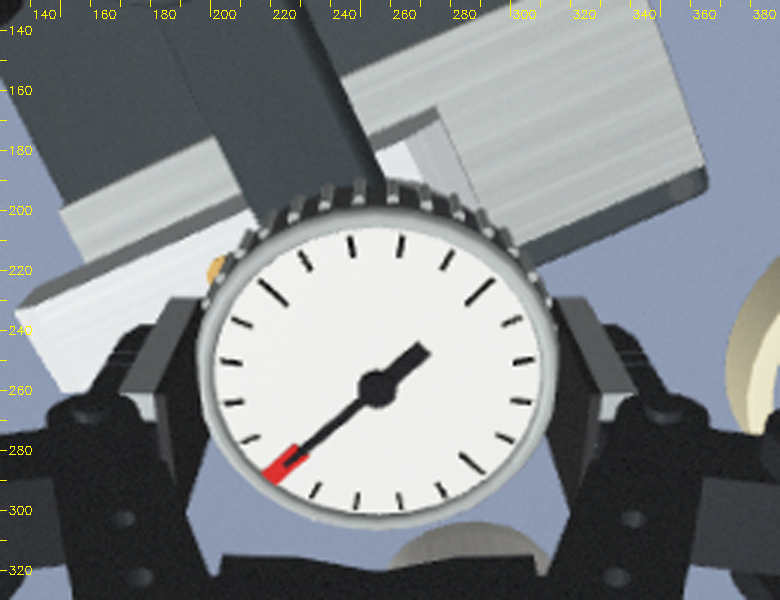

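{"api": "carry_out", "payload": {"rows": [{"dr": [0, 0, 0], "translation": [0, 0, 0], "hand": -0.5}, {"dr": [0, 0, 0], "translation": [0, 0, 0], "hand": -0.8}, {"dr": [0, 0, 0], "translation": [0, 0, 0], "hand": -1}, {"dr": [0, 0, 0], "translation": [0, 0, 0], "hand": -1}, {"dr": [0, 0, 0], "translation": [-0.6, 0, 0], "hand": -1}, {"dr": [0, 0, 0], "translation": [-1.6, 0, 0], "hand": -1}, {"dr": [0, 0, 0], "translation": [-2.3, 0, 0], "hand": -1}, {"dr": [0, 0, 0], "translation": [-2.3, 0, 0], "hand": -1}]}}

```text
t: 12.28
eef_pos: [0.5554, -0.0022, 0.2392]
tool_rot: [0.634, 0.316, -0.63, 0.318]
ft_force: [0.9, -0.0, -0.7]
opening: 0.0854
```

```bash
python3 -c "
from h import *
import pickle
st();d=snap('wrist');pickle.dump(d,open('w12.pkl','wb'));crop(d,150,120,350,280,4,'w12b.png')
go(.5545,0,.237,78)
"
```

```text
t 12.28 p [ 0.5554 -0.0022  0.2392] psi -36.67 down [ 0.006 -0.    -1.   ] F [ 0.9 -0.  -0.7] op 0.0854 q [-0.72  0.58  0.95  2.05 -0.64  0.84 -1.6 ]
tr [0.001, -0.022, -0.026] dr [-22.92, 0.02, -0.06] rows 0.033081086325769726 16.00759597764589
```

View pics/w12b.png

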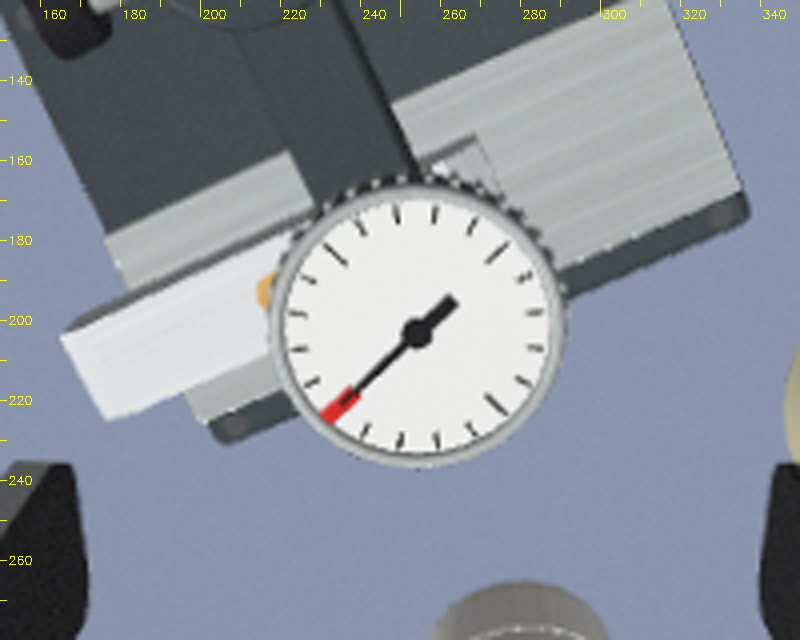

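```bash
python3 -c "
from h import *
go(.5731,.0825,.21,78.1)
"
```

```text
tr [0.679, -0.881, -1.957] dr [-22.94, 0.02, -0.06] rows 2.1595174608943086 16.02156240955385
```

{"api": "carry_out", "payload": {"rows": [{"dr": [-22.9, 0, 0], "translation": [0, -0.88, -1.95], "hand": -1}, {"dr": [-22.9, 0, 0], "translation": [0, -0.88, -1.95], "hand": -1}, {"dr": [-22.9, 0, 0], "translation": [0, -0.88, -1.95], "hand": -1}, {"dr": [-22.9, 0, 0], "translation": [0, -0.88, -1.95], "hand": -1}, {"dr": [-22.9, 0, 0], "translation": [0, -0.88, -1.95], "hand": -1}, {"dr": [-22.9, 0, 0], "translation": [0, -0.88, -1.95], "hand": -1}, {"dr": [-22.9, 0, 0], "translation": [0, -0.88, -1.95], "hand": -1}, {"dr": [-22.9, 0, 0], "translation": [0, -0.88, -1.95], "hand": -1}]}}

```text
t: 13.0
eef_pos: [0.5711, 0.0828, 0.2337]
tool_rot: [0.4, 0.583, -0.401, 0.583]
ft_force: [-0.1, -0.6, -0.4]
opening: 0.0848
```

```bash
python3 -c "
from h import *
st();go(.5731,.0825,.21,78.1)
"
```

```text
t 13.0 p [0.5711 0.0828 0.2337] psi 21.05 down [-0.001 -0.    -1.   ] F [-0.1 -0.6 -0.4] op 0.0848 q [-0.68  0.52  0.65  1.99 -0.44  0.78 -0.98]
tr [0.592, 0.046, 0.025] dr [-11.41, -0.01, 0.01] rows 0.5699891138248381 7.967322962052507
```

{"api": "carry_out", "payload": {"rows": [{"dr": [-11.4, 0, 0], "translation": [0.5, 0.05, 0.03], "hand": -1}, {"dr": [-11.4, 0, 0], "translation": [0.5, 0.05, 0.03], "hand": -1}, {"dr": [-11.4, 0, 0], "translation": [0.5, 0.05, 0.03], "hand": -1}, {"dr": [-11.4, 0, 0], "translation": [0.5, 0.05, 0.03], "hand": -1}, {"dr": [-11.4, 0, 0], "translation": [0.5, 0.05, 0.03], "hand": -1}, {"dr": [-11.4, 0, 0], "translation": [0.5, 0.05, 0.03], "hand": -1}, {"dr": [-11.4, 0, 0], "translation": [0.5, 0.05, 0.03], "hand": -1}, {"dr": [-11.4, 0, 0], "translation": [0.5, 0.05, 0.03], "hand": -1}]}}

```text
t: 13.67
eef_pos: [0.5733, 0.0822, 0.2137]
tool_rot: [0.074, 0.704, -0.074, 0.703]
ft_force: [-0.7, -0.1, 0.2]
opening: 0.0851
```

{"api": "carry_out", "payload": {"rows": [{"dr": [-0.2, 0, 0], "translation": [0.5, 0, 0], "hand": -0.3}, {"dr": [-0.2, 0, 0], "translation": [0.5, 0, 0], "hand": -0.3}, {"dr": [-0.2, 0, 0], "translation": [0.5, 0, 0], "hand": -0.3}]}}

```text
t: 13.92
eef_pos: [0.5729, 0.082, 0.1935]
tool_rot: [0.07, 0.705, -0.071, 0.702]
ft_force: [0.1, -0.2, 0.2]
opening: 0.0555
```

```bash
python3 -c "
from h import *
import pickle
st();d=snap('wrist');pickle.dump(d,open('w13.pkl','wb'));crop(d,0,0,512,384,1,'w13.png')
go(.5731,.0825,.066,78.1)
"
```

```text
t 13.92 p [0.5729 0.082  0.1935] psi 78.59 down [-0.003 -0.    -1.   ] F [ 0.1 -0.2  0.2] op 0.0555 q [-0.45  0.52  0.31  2.01 -0.25  0.66 -0.18]
tr [3.204, 0.013, -0.006] dr [0.1, -0.02, 0.01] rows 3.0732839093627837 0.06974548943175629
```

View pics/w13.png

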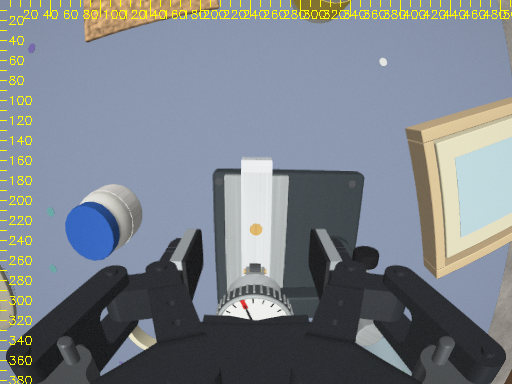

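{"api": "carry_out", "payload": {"rows": [{"dr": [0, 0, 0], "translation": [0.9, 0, 0], "hand": -0.3}, {"dr": [0, 0, 0], "translation": [1.8, 0, 0], "hand": -0.3}, {"dr": [0, 0, 0], "translation": [2.6, 0, 0], "hand": -0.3}, {"dr": [0, 0, 0], "translation": [3.1, 0, 0], "hand": -0.3}, {"dr": [0, 0, 0], "translation": [3.2, 0, 0], "hand": -0.3}, {"dr": [0, 0, 0], "translation": [3.2, 0, 0], "hand": -0.3}]}}

```text
t: 14.47
eef_pos: [0.5735, 0.0821, 0.0659]
tool_rot: [0.07, 0.704, -0.07, 0.703]
ft_force: [-0.2, -0.2, 0.3]
opening: 0.0555
```

{"api": "carry_out", "payload": {"rows": [{"dr": [0, 0, 0], "translation": [0, 0, 0], "hand": 0.2}, {"dr": [0, 0, 0], "translation": [0, 0, 0], "hand": 0.4}, {"dr": [0, 0, 0], "translation": [0, 0, 0], "hand": 1}, {"dr": [0, 0, 0], "translation": [0, 0, 0], "hand": 1}, {"dr": [0, 0, 0], "translation": [0, 0, 0], "hand": 1}, {"dr": [0, 0, 0], "translation": [0, 0, 0], "hand": 1}]}}

```text
t: 14.97
eef_pos: [0.5746, 0.0825, 0.0688]
tool_rot: [0.07, 0.703, -0.07, 0.704]
ft_force: [-1.3, 0.2, 5.9]
opening: 0.0258
```

```bash
python3 -c "
from h import *
st();print(loc(robot.get_obs()['eef_pos']))
"
```

```text
t 14.97 p [0.5746 0.0825 0.0688] psi 78.64 down [ 0.002  0.001 -1.   ] F [-1.3  0.2  5.9] op 0.0258 q [-0.37  0.7   0.2   2.08 -0.34  0.39 -0.1 ]
(np.float64(4.3), np.float64(85.6))
```

{"api": "carry_out", "payload": {"rows": [{"dr": [0, 0, 0], "translation": [-0.06, 0.1, 0], "hand": 1}, {"dr": [0, 0, 0], "translation": [-0.08, 0.35, 0], "hand": 1}, {"dr": [0, 0, 0], "translation": [-0.08, 0.65, 0], "hand": 1}, {"dr": [0, 0, 0], "translation": [-0.08, 1.0, 0], "hand": 1}, {"dr": [0, 0, 0], "translation": [-0.1, 1.4, 0], "hand": 1}, {"dr": [0, 0, 0], "translation": [-0.4, 1.8, 0], "hand": 1}, {"dr": [0, 0, 0], "translation": [-1.2, 2.0, 0], "hand": 1}, {"dr": [0, 0, 0], "translation": [-2, 2.0, 0], "hand": 1}]}}

```text
t: 15.63
eef_pos: [0.589, 0.1656, 0.1463]
tool_rot: [0.068, 0.705, -0.068, 0.703]
ft_force: [1.4, 0.5, -2.7]
opening: 0.026
```

```bash
python3 -c "
from h import *
import pickle
st();d=snap('wrist');pickle.dump(d,open('w14.pkl','wb'));crop(d,0,0,512,384,1,'w14.png')
M=d['Tm']
def tl(u,v,xt):
    o,r=ray(d,u,v);o=M[:3,:3].T@(o-M[:3,3]);r=M[:3,:3].T@r
    return (o+r*(xt-o[0])/r[0]).round(4)
print(tl(256,312,.015))
"
```

```text
t 15.63 p [0.589  0.1656 0.1463] psi 78.98 down [-0.003  0.001 -1.   ] F [ 1.4  0.5 -2.7] op 0.026 q [-0.57  0.62  0.3   1.97 -0.31  0.6  -0.25]
[ 0.015  -0.0417 -0.0006]
```

View pics/w14.png

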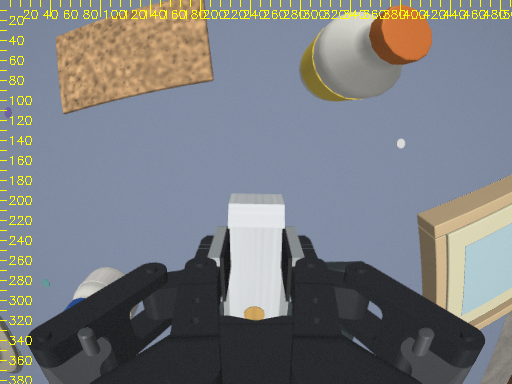

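```bash
python3 -c "
from h import *
st();go(.5318,.3163,.16,6)
"
```

```text
t 15.68 p [0.5918 0.1647 0.1528] psi 78.89 down [ 0.005  0.003 -1.   ] F [ 2.2 -1.   1.1] op 0.026 q [-0.57  0.61  0.31  1.96 -0.31  0.61 -0.25]
tr [-0.176, 3.431, -2.201] dr [14.58, 0.02, -0.07] rows 3.913718160852037 10.179628363396548
```

{"api": "carry_out", "payload": {"rows": [{"dr": [1.4, 0, 0], "translation": [-0.1, 0.35, -0.2], "hand": 1}, {"dr": [2.8, 0, 0], "translation": [-0.1, 0.8, -0.5], "hand": 1}, {"dr": [4.2, 0, 0], "translation": [-0.1, 1.3, -0.8], "hand": 1}, {"dr": [5.6, 0, 0], "translation": [-0.1, 1.8, -1.1], "hand": 1}, {"dr": [7, 0, 0], "translation": [-0.1, 2.2, -1.4], "hand": 1}, {"dr": [8.4, 0, 0], "translation": [-0.1, 2.6, -1.7], "hand": 1}, {"dr": [9.8, 0, 0], "translation": [-0.1, 3.0, -1.9], "hand": 1}, {"dr": [11.2, 0, 0], "translation": [-0.1, 3.4, -2.15], "hand": 1}]}}

```text
t: 16.35
eef_pos: [0.5311, 0.3139, 0.1506]
tool_rot: [0.393, 0.588, -0.393, 0.588]
ft_force: [0.2, 0.5, -2.7]
opening: 0.026
```

```bash
python3 -c "
from h import *
st();go(.5318,.3163,.16,6)
"
```

```text
t 16.35 p [0.5311 0.3139 0.1506] psi 22.48 down [ 0.     0.001 -1.   ] F [ 0.2  0.5 -2.7] op 0.026 q [-1.02  0.68  0.62  1.97 -0.61  0.69 -1.19]
tr [-0.234, 0.038, -0.049] dr [3.3, -0.01, -0.01] rows 0.23251209323061373 2.3012230943179364
```

{"api": "carry_out", "payload": {"rows": [{"dr": [1.4, 0, 0], "translation": [0.2, 0, 0], "hand": 1}, {"dr": [2.8, 0, 0], "translation": [0.6, 0, 0], "hand": 1}, {"dr": [3.3, 0, 0], "translation": [1.2, 0, 0], "hand": 1}, {"dr": [3.3, 0, 0], "translation": [1.2, 0, 0], "hand": 1}, {"dr": [3.3, 0, 0], "translation": [1.2, 0, 0], "hand": 1}]}}

```text
t: 16.77
eef_pos: [0.5309, 0.312, 0.1018]
tool_rot: [0.471, 0.527, -0.472, 0.527]
ft_force: [-0.5, -0.7, -2.9]
opening: 0.0259
```

```bash
python3 -c "
from h import *
import pickle
st();d=snap('top');pickle.dump(d,open('t15.pkl','wb'));crop(d,120,160,220,240,7,'t15.png')
d=snap('wrist');pickle.dump(d,open('w15.pkl','wb'));crop(d,0,0,512,384,1,'w15.png')
"
```

```text
t 16.77 p [0.5309 0.312  0.1018] psi 6.4 down [-0.002 -0.001 -1.   ] F [-0.5 -0.7 -2.9] op 0.0259 q [-1.02  0.76  0.63  2.   -0.75  0.63 -1.35]
```

View pics/t15.png

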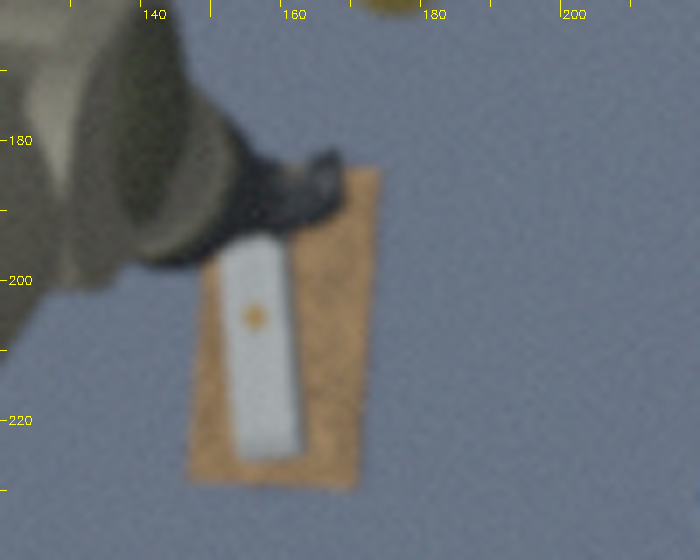

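View pics/w15.png

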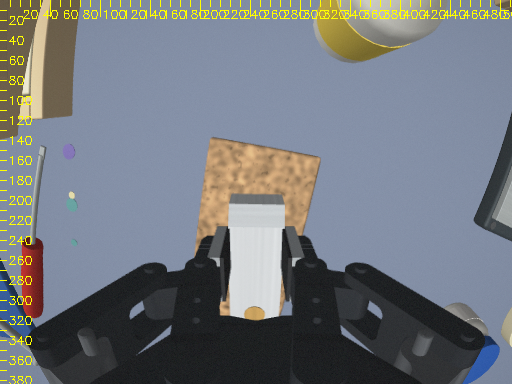

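{"api": "carry_out", "payload": {"rows": [{"dr": [0, 0, 0], "translation": [0.4, 0, -0.1], "hand": 1}, {"dr": [0, 0, 0], "translation": [0.9, 0, -0.1], "hand": 1}, {"dr": [0, 0, 0], "translation": [1.2, 0, -0.1], "hand": 1}, {"dr": [0, 0, 0], "translation": [1.3, 0, -0.1], "hand": 1}, {"dr": [0, 0, 0], "translation": [1.3, 0, -0.1], "hand": 1}]}}

```text
t: 17.28
eef_pos: [0.5316, 0.3147, 0.0506]
tool_rot: [0.472, 0.526, -0.472, 0.526]
ft_force: [-0.3, -0.6, -2.8]
opening: 0.0258
```

```bash
python3 -c "
from h import *
st()
"
```

```text
t 17.28 p [0.5316 0.3147 0.0506] psi 6.19 down [-0.001 -0.    -1.   ] F [-0.3 -0.6 -2.8] op 0.0258 q [-0.97  0.82  0.55  2.01 -0.83  0.55 -1.29]
```

{"api": "carry_out", "payload": {"rows": [{"dr": [0, 0, 0], "translation": [0.06, 0, 0], "hand": 1}, {"dr": [0, 0, 0], "translation": [0.11, 0, 0], "hand": 1}, {"dr": [0, 0, 0], "translation": [0.15, 0, 0], "hand": 1}, {"dr": [0, 0, 0], "translation": [0.15, 0, 0], "hand": 1}]}}

```text
t: 17.62
eef_pos: [0.5319, 0.3151, 0.045]
tool_rot: [0.473, 0.526, -0.472, 0.526]
ft_force: [0.2, -0.6, -1.4]
opening: 0.0257
```

```bash
python3 -c "
from h import *
st()
"
```

```text
t 17.62 p [0.5319 0.3151 0.045 ] psi 6.19 down [ 0.001  0.    -1.   ] F [ 0.2 -0.6 -1.4] op 0.0257 q [-0.97  0.83  0.54  2.01 -0.84  0.53 -1.28]
```

Just touching; press another millimetre, then open.

{"api": "carry_out", "payload": {"rows": [{"dr": [0, 0, 0], "translation": [0.03, 0, 0], "hand": 1}, {"dr": [0, 0, 0], "translation": [0.03, 0, 0], "hand": 1}, {"dr": [0, 0, 0], "translation": [0.03, 0, 0], "hand": 0.2}, {"dr": [0, 0, 0], "translation": [0.03, 0, 0], "hand": 0.0}, {"dr": [0, 0, 0], "translation": [0.03, 0, 0], "hand": -0.2}, {"dr": [0, 0, 0], "translation": [0.03, 0, 0], "hand": -0.3}]}}

```text
t: 18.12
eef_pos: [0.5315, 0.315, 0.0435]
tool_rot: [0.472, 0.526, -0.472, 0.526]
ft_force: [-0.1, 0.3, -0.5]
opening: 0.0553
```

{"api": "carry_out", "payload": {"rows": [{"dr": [0, 0, 0], "translation": [-0.5, 0, 0], "hand": -0.3}, {"dr": [0, 0, 0], "translation": [-1.4, 0, 0], "hand": -0.3}, {"dr": [0, 0, 0], "translation": [-2.4, 0, 0], "hand": -0.4}, {"dr": [0, 0, 0], "translation": [-3.4, 0, 0], "hand": -0.6}, {"dr": [0, 0, 0], "translation": [-4.4, 0, 0], "hand": -1}, {"dr": [0, 0, 0], "translation": [-5.0, 0, 0], "hand": -1}, {"dr": [0, 0, 0], "translation": [-5.2, 0, 0], "hand": -1}]}}

```text
t: 18.7
eef_pos: [0.533, 0.3152, 0.2556]
tool_rot: [0.474, 0.526, -0.47, 0.527]
ft_force: [0.2, 1.3, -0.7]
opening: 0.0853
```

```bash
python3 -c "
from h import *
import pickle
st();d=snap('wrist');pickle.dump(d,open('w16.pkl','wb'));crop(d,0,0,512,384,1,'w16.png')
c=np.array([.4814,-.3693]);a=np.radians(13.2);g=c+.041*np.array([np.cos(a),np.sin(a)]);print(g)
go(g[0],g[1],.25,13.2)
"
```

```text
t 18.7 p [0.533  0.3152 0.2556] psi 6.17 down [ 0.004  0.003 -1.   ] F [ 0.2  1.3 -0.7] op 0.0853 q [-1.16  0.59  0.84  1.89 -0.56  0.91 -1.51]
[ 0.52131674 -0.35993761]
tr [0.071, -2.107, 16.753] dr [-1.4, -0.03, -0.05] rows 16.19695096895185 0.9790730633313754
```

View pics/w16.png

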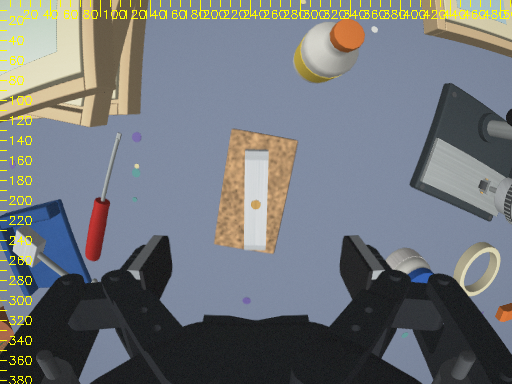

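{"api": "carry_out", "payload": {"rows": [{"dr": [-1.4, 0, 0], "translation": [-0.3, -2.1, 16.7], "hand": -1}, {"dr": [-1.4, 0, 0], "translation": [-0.3, -2.1, 16.7], "hand": -1}, {"dr": [-1.4, 0, 0], "translation": [-0.3, -2.1, 16.7], "hand": -1}, {"dr": [-1.4, 0, 0], "translation": [-0.3, -2.1, 16.7], "hand": -1}, {"dr": [-1.4, 0, 0], "translation": [-0.3, -2.1, 16.7], "hand": -1}, {"dr": [-1.4, 0, 0], "translation": [-0.3, -2.1, 16.7], "hand": -1}, {"dr": [-1.4, 0, 0], "translation": [-0.3, -2.1, 16.7], "hand": -1}, {"dr": [-1.4, 0, 0], "translation": [-0.3, -2.1, 16.7], "hand": -1}]}}

```text
t: 19.42
eef_pos: [0.5248, -0.0198, 0.2562]
tool_rot: [0.439, 0.555, -0.44, 0.554]
ft_force: [0.7, -0.3, 0.0]
opening: 0.0851
```

```bash
python3 -c "
from h import *
st();go(.5213,-.36,.2,13.2)
"
```

```text
t 19.42 p [ 0.5248 -0.0198  0.2562] psi 13.22 down [-0.002 -0.    -1.   ] F [ 0.7 -0.3  0. ] op 0.0851 q [-0.63  0.45  0.79  2.08 -0.45  0.79 -0.89]
tr [1.407, -2.027, 8.259] dr [0.0, -0.0, 0.02] rows 8.268269174380544 0.01523379622405448
```

{"api": "carry_out", "payload": {"rows": [{"dr": [0, 0, 0], "translation": [-0.1, -1.0, 4.1], "hand": -1}, {"dr": [0, 0, 0], "translation": [-0.1, -1.0, 4.1], "hand": -1}, {"dr": [0, 0, 0], "translation": [-0.1, -1.0, 4.1], "hand": -1}, {"dr": [0, 0, 0], "translation": [-0.1, -1.5, 6.1], "hand": -1}, {"dr": [0, 0, 0], "translation": [-0.1, -1.5, 6.1], "hand": -1}, {"dr": [0, 0, 0], "translation": [0.4, -2.0, 8.2], "hand": -1}, {"dr": [0, 0, 0], "translation": [0.9, -2.0, 8.2], "hand": -1}, {"dr": [0, 0, 0], "translation": [1.4, -2.0, 8.2], "hand": -1}]}}

```text
t: 20.08
eef_pos: [0.5228, -0.343, 0.2141]
tool_rot: [0.44, 0.553, -0.44, 0.555]
ft_force: [0.7, -0.4, 1.1]
opening: 0.0856
```

{"api": "carry_out", "payload": {"rows": [{"dr": [0, 0, 0], "translation": [0, 0, 0], "hand": -1}, {"dr": [0, 0, 0], "translation": [0, 0, 0], "hand": -1}]}}

```text
t: 20.25
eef_pos: [0.5207, -0.3412, 0.2114]
tool_rot: [0.44, 0.555, -0.441, 0.552]
ft_force: [-0.1, 0.2, -0.3]
opening: 0.0855
```

```bash
python3 -c "
from h import *
import pickle
st();d=snap('wrist');pickle.dump(d,open('w17.pkl','wb'));crop(d,0,0,512,384,1,'w17.png')
go(.5213,-.36,.2,13.2)
"
```

```text
t 20.25 p [ 0.5207 -0.3412  0.2114] psi 12.94 down [-0.004  0.001 -1.   ] F [-0.1  0.2 -0.3] op 0.0855 q [ 0.06  0.61  0.68  1.91 -0.52  0.81 -0.33]
tr [0.307, -0.125, 0.494] dr [-0.02, -0.03, 0.03] rows 0.5705341745122473 0.032597844772871906
```

View pics/w17.png

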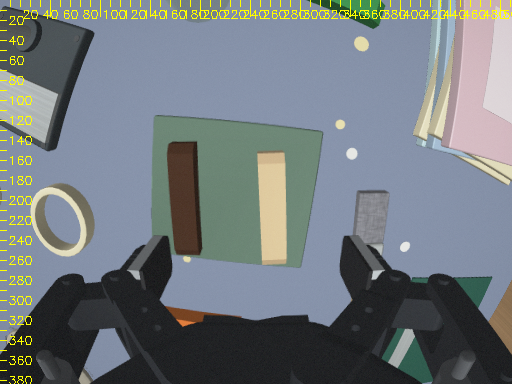

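```bash
python3 -c "
from h import *
import pickle
d=pickle.load(open('w17.pkl','rb'));crop(d,140,130,340,280,4,'w17b.png')
a=pt(d,272,152.5,.027);b=pt(d,274.5,263,.027);c=(a+b)/2;e=a-b
print(a,b,np.linalg.norm(e),c,np.degrees(np.arctan2(e[1],e[0])))
"
```

```text
[ 0.5465433  -0.35206437  0.027     ] [ 0.42207829 -0.38578391  0.027     ] 0.12895171545554504 [ 0.48431079 -0.36892414  0.027     ] 15.158469134661111
```

View pics/w17b.png

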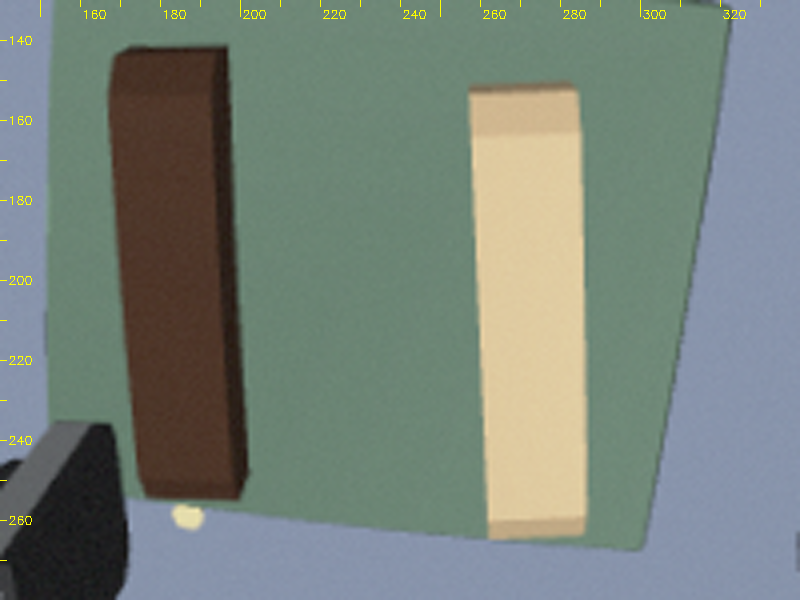

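```bash
python3 -c "
from h import *
import pickle
d=pickle.load(open('w17.pkl','rb'))
a=pt(d,271.4,163.5,.034);b=pt(d,274.25,259.6,.034);e=a-b
print(np.linalg.norm(e),(a+b)/2,np.degrees(np.arctan2(e[1],e[0])))
st();go(.524,-.3586,.045,14.7)
"
```

```text
0.11018855357871456 [ 0.48322391 -0.36827174  0.034     ] 15.529971612038938
t 20.3 p [ 0.5217 -0.3397  0.2123] psi 13.08 down [-0.003  0.002 -1.   ] F [-1.   0.7  0.2] op 0.0856 q [ 0.05  0.61  0.67  1.91 -0.52  0.81 -0.33]
tr [4.182, -0.041, 0.484] dr [-0.32, -0.03, 0.03] rows 4.038533682825846 0.22859373362450747
```

{"api": "carry_out", "payload": {"rows": [{"dr": [-0.4, 0, 0], "translation": [0.5, -0.05, 0.48], "hand": -0.5}, {"dr": [-0.4, 0, 0], "translation": [1.3, -0.05, 0.48], "hand": -0.5}, {"dr": [-0.4, 0, 0], "translation": [2.1, -0.05, 0.48], "hand": -0.5}, {"dr": [-0.4, 0, 0], "translation": [2.8, -0.05, 0.48], "hand": -0.5}, {"dr": [-0.4, 0, 0], "translation": [2.8, -0.05, 0.48], "hand": -0.5}, {"dr": [-0.4, 0, 0], "translation": [2.8, -0.05, 0.48], "hand": -0.5}]}}

```text
t: 20.8
eef_pos: [0.5254, -0.3568, 0.1017]
tool_rot: [0.429, 0.563, -0.429, 0.561]
ft_force: [0.5, -0.5, 0.7]
opening: 0.0641
```

```bash
python3 -c "
from h import *
import pickle
st();d=snap('wrist');pickle.dump(d,open('w18.pkl','wb'));crop(d,0,0,512,384,1,'w18.png')
go(.524,-.3586,.045,14.7)
"
```

```text
t 20.8 p [ 0.5254 -0.3568  0.1017] psi 15.29 down [-0.002  0.002 -1.   ] F [ 0.5 -0.5  0.7] op 0.0641 q [ 0.17  0.75  0.53  1.95 -0.63  0.62 -0.18]
tr [1.454, -0.051, 0.005] dr [0.11, -0.0, -0.0] rows 1.3960667399576083 0.07877574556740422
```

View pics/w18.png

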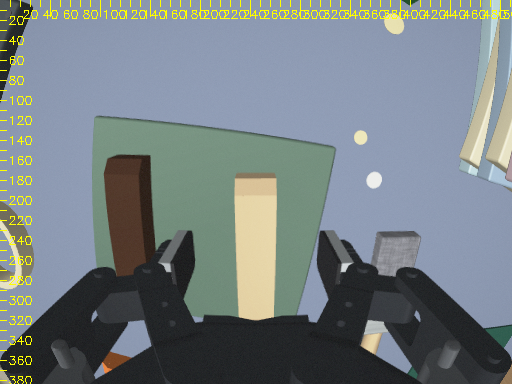

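{"api": "carry_out", "payload": {"rows": [{"dr": [0, 0, 0], "translation": [0.5, -0.04, 0], "hand": -0.3}, {"dr": [0, 0, 0], "translation": [1.0, -0.04, 0], "hand": -0.3}, {"dr": [0, 0, 0], "translation": [1.35, -0.04, 0], "hand": -0.3}, {"dr": [0, 0, 0], "translation": [1.42, -0.04, 0], "hand": -0.3}, {"dr": [0, 0, 0], "translation": [1.42, -0.04, 0], "hand": 0.2}, {"dr": [0, 0, 0], "translation": [1.42, -0.04, 0], "hand": 0.4}, {"dr": [0, 0, 0], "translation": [1.42, -0.04, 0], "hand": 1}, {"dr": [0, 0, 0], "translation": [1.42, -0.04, 0], "hand": 1}]}}

```text
t: 21.52
eef_pos: [0.5244, -0.3596, 0.0471]
tool_rot: [0.43, 0.561, -0.429, 0.562]
ft_force: [-1.7, 1.0, 6.4]
opening: 0.0261
```

{"api": "carry_out", "payload": {"rows": [{"dr": [0, 0, 0], "translation": [0, 0, 0], "hand": 1}, {"dr": [0, 0, 0], "translation": [0, 0, 0], "hand": 1}, {"dr": [0, 0, 0], "translation": [0, 0, 0], "hand": 1}]}}

```text
t: 21.77
eef_pos: [0.5244, -0.3596, 0.0471]
tool_rot: [0.43, 0.561, -0.429, 0.562]
ft_force: [-1.7, 0.3, 6.7]
opening: 0.026
```

```bash
python3 -c "
from h import *
st()
"
```

```text
t 21.77 p [ 0.5244 -0.3596  0.0471] psi 15.18 down [ 0.002 -0.001 -1.   ] F [-1.7  0.3  6.7] op 0.026 q [ 0.23  0.82  0.45  1.96 -0.7   0.52 -0.13]
```

{"api": "carry_out", "payload": {"rows": [{"dr": [0, 0, 0], "translation": [-0.1, 0, 0], "hand": 1}, {"dr": [0, 0, 0], "translation": [-0.6, 0, 0], "hand": 1}, {"dr": [0, 0, 0], "translation": [-1.5, 0, 0], "hand": 1}, {"dr": [0, 0, 0], "translation": [-2.5, 0, 0], "hand": 1}, {"dr": [0, 0, 0], "translation": [-3.5, 0, 0], "hand": 1}, {"dr": [0, 0, 0], "translation": [-4.5, 0, 0], "hand": 1}, {"dr": [0, 0, 0], "translation": [-5.2, 0, 0], "hand": 1}, {"dr": [0, 0, 0], "translation": [-5.2, 0, 0], "hand": 1}]}}

```text
t: 22.43
eef_pos: [0.5252, -0.3612, 0.2603]
tool_rot: [0.43, 0.558, -0.429, 0.565]
ft_force: [0.8, -0.1, -0.3]
opening: 0.026
```

```bash
python3 -c "
from h import *
import pickle
st();d=snap('wrist');pickle.dump(d,open('w19.pkl','wb'));crop(d,0,0,512,384,1,'w19.png')
print(wl(2.4,170,.25));p=wl(2.4,170,.25);go(*p,77.95)
"
```

```text
t 22.43 p [ 0.5252 -0.3612  0.2603] psi 15.16 down [ 0.008 -0.005 -1.   ] F [ 0.8 -0.1 -0.3] op 0.026 q [ 0.06  0.57  0.71  1.84 -0.47  0.9  -0.32]
(np.float64(0.5903372029786633), np.float64(0.16545314799650546), 0.25)
tr [0.157, 5.026, -12.25] dr [-12.55, 0.07, -0.02] rows 12.701889172009844 8.76524335481376
```

View pics/w19.png

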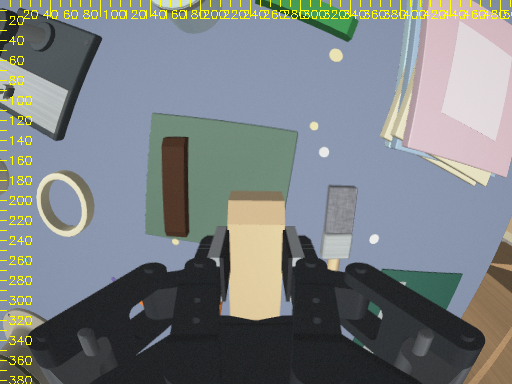

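Held maple; now across and around to the left side, first translating, then turning.

{"api": "carry_out", "payload": {"rows": [{"dr": [0, 0, 0], "translation": [0, 0.2, -0.6], "hand": 1}, {"dr": [0, 0, 0], "translation": [0, 0.5, -1.4], "hand": 1}, {"dr": [0, 0, 0], "translation": [0, 0.9, -2.3], "hand": 1}, {"dr": [0, 0, 0], "translation": [0, 1.3, -3.2], "hand": 1}, {"dr": [-1, 0, 0], "translation": [0, 1.7, -4.1], "hand": 1}, {"dr": [-2, 0, 0], "translation": [0, 2.1, -5], "hand": 1}, {"dr": [-3, 0, 0], "translation": [0, 2.5, -5.9], "hand": 1}, {"dr": [-4, 0, 0], "translation": [0, 2.9, -6.8], "hand": 1}]}}

```text
t: 23.15
eef_pos: [0.5638, -0.064, 0.2528]
tool_rot: [0.324, 0.629, -0.324, 0.628]
ft_force: [0.6, -0.4, -1.1]
opening: 0.0264
```

```bash
python3 -c "
from h import *
st();p=wl(2.4,170,.25);go(*p,77.95)
"
```

```text
t 23.15 p [ 0.5638 -0.064   0.2528] psi 35.44 down [-0.001  0.    -1.   ] F [ 0.6 -0.4 -1.1] op 0.0264 q [-0.44  0.48  0.65  1.99 -0.4   0.8  -0.51]
tr [0.07, 3.867, -4.289] dr [-8.5, -0.01, 0.01] rows 5.539635960077391 5.937464165306023
```

{"api": "carry_out", "payload": {"rows": [{"dr": [-1.2, 0, 0], "translation": [0, 0.6, -0.7], "hand": 1}, {"dr": [-2.4, 0, 0], "translation": [0, 1.2, -1.4], "hand": 1}, {"dr": [-3.6, 0, 0], "translation": [0, 1.9, -2.1], "hand": 1}, {"dr": [-4.8, 0, 0], "translation": [0, 2.5, -2.8], "hand": 1}, {"dr": [-6, 0, 0], "translation": [0, 3.1, -3.4], "hand": 1}, {"dr": [-7.2, 0, 0], "translation": [0, 3.6, -4.0], "hand": 1}, {"dr": [-8.5, 0, 0], "translation": [0, 3.87, -4.3], "hand": 1}, {"dr": [-8.5, 0, 0], "translation": [0, 3.87, -4.3], "hand": 1}]}}

```text
t: 23.82
eef_pos: [0.5911, 0.1688, 0.2522]
tool_rot: [0.072, 0.704, -0.071, 0.703]
ft_force: [-0.2, -0.2, -0.7]
opening: 0.0262
```

{"api": "carry_out", "payload": {"rows": [{"dr": [0, 0, 0], "translation": [0, 0, 0], "hand": 1}, {"dr": [0, 0, 0], "translation": [0, 0, 0], "hand": 1}]}}

```text
t: 23.98
eef_pos: [0.5914, 0.1623, 0.2529]
tool_rot: [0.076, 0.703, -0.077, 0.703]
ft_force: [1.5, -0.6, -0.4]
opening: 0.026
```

```bash
python3 -c "
from h import *
import pickle
st();p=wl(2.4,170,.078);go(*p,77.95)
d=snap('wrist');pickle.dump(d,open('w20.pkl','wb'));crop(d,0,0,512,384,1,'w20.png')
d=snap('top');pickle.dump(d,open('t20.pkl','wb'));crop(d,180,130,300,230,6,'t20.png')
"
```

```text
t 23.98 p [0.5914 0.1623 0.2529] psi 77.52 down [-0.001 -0.001 -1.   ] F [ 1.5 -0.6 -0.4] op 0.026 q [-0.66  0.49  0.44  1.88 -0.28  0.82 -0.29]
tr [4.373, 0.076, -0.038] dr [-0.09, -0.01, 0.01] rows 4.195821799187779 0.061656806946695626
```

View pics/w20.png

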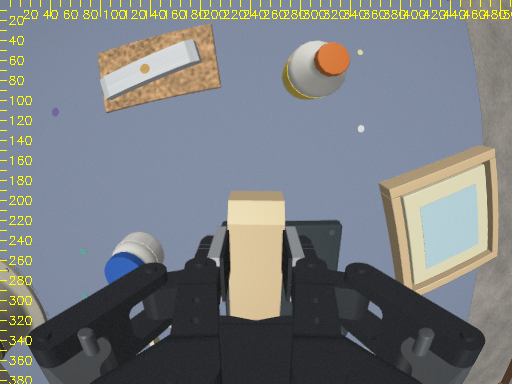

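View pics/t20.png

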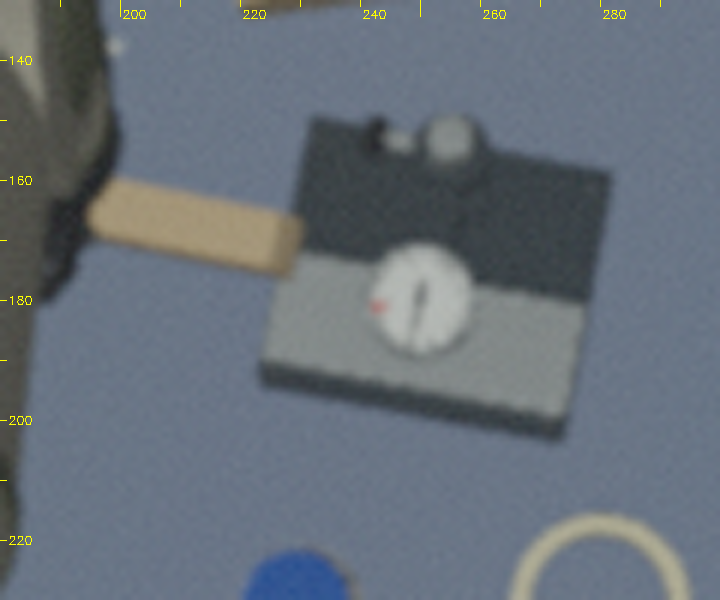

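{"api": "carry_out", "payload": {"rows": [{"dr": [-0.1, 0, 0], "translation": [0.7, 0.08, 0], "hand": 1}, {"dr": [-0.1, 0, 0], "translation": [1.6, 0.08, 0], "hand": 1}, {"dr": [-0.1, 0, 0], "translation": [2.5, 0.08, 0], "hand": 1}, {"dr": [-0.1, 0, 0], "translation": [3.4, 0.08, 0], "hand": 1}, {"dr": [-0.1, 0, 0], "translation": [4.0, 0.08, 0], "hand": 1}, {"dr": [-0.1, 0, 0], "translation": [4.35, 0, 0], "hand": 1}, {"dr": [-0.1, 0, 0], "translation": [4.35, -0.4, 0], "hand": 1}, {"dr": [-0.1, 0, 0], "translation": [4.35, -0.8, 0], "hand": 1}]}}

```text
t: 24.75
eef_pos: [0.5844, 0.1312, 0.0781]
tool_rot: [0.073, 0.704, -0.074, 0.703]
ft_force: [0.2, -0.9, 0.5]
opening: 0.0262
```

{"api": "carry_out", "payload": {"rows": [{"dr": [0, 0, 0], "translation": [0, -0.1, 0], "hand": 1}, {"dr": [0, 0, 0], "translation": [0, -0.1, 0], "hand": 1}]}}

```text
t: 24.92
eef_pos: [0.5843, 0.126, 0.0797]
tool_rot: [0.074, 0.703, -0.075, 0.703]
ft_force: [0.1, 0.3, -0.6]
opening: 0.0261
```

```bash
python3 -c "
from h import *
import pickle
st();print(loc(robot.get_obs()['eef_pos']))
d=snap('top');pickle.dump(d,open('t21.pkl','wb'));crop(d,200,140,300,215,8,'t21.png')
d=snap('scene');pickle.dump(d,open('s21.pkl','wb'));crop(d,210,170,320,260,7,'s21.png')
"
```

```text
t 24.92 p [0.5843 0.126  0.0797] psi 77.95 down [ 0.    -0.001 -1.   ] F [ 0.1  0.3 -0.6] op 0.0261 q [-0.49  0.7   0.27  2.03 -0.41  0.46 -0.12]
(np.float64(4.7), np.float64(130.2))
```

View pics/t21.png

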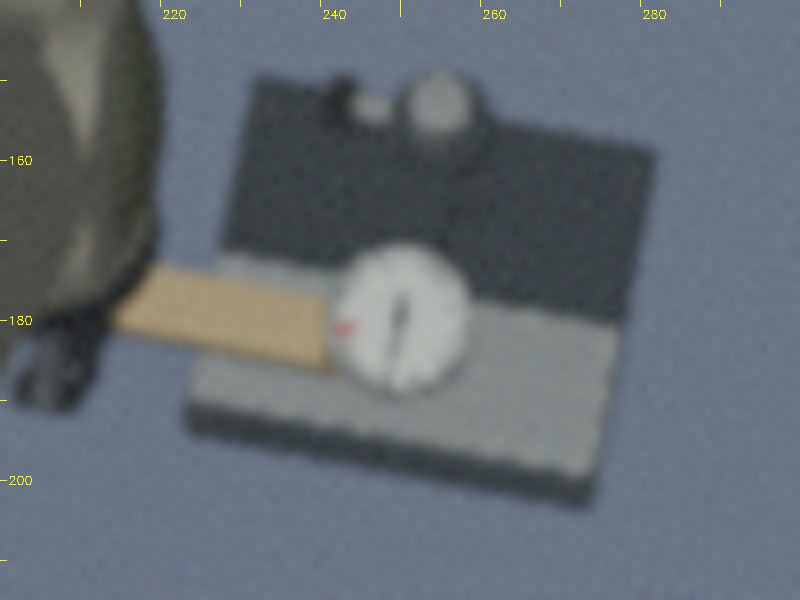

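View pics/s21.png

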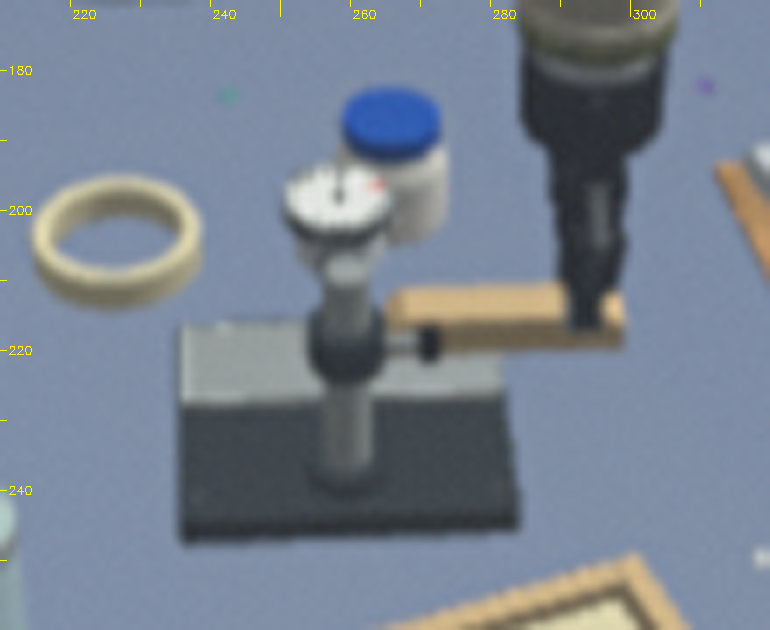

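{"api": "carry_out", "payload": {"rows": [{"dr": [0, 0, 0], "translation": [0.1, 0, -0.05], "hand": 1}, {"dr": [0, 0, 0], "translation": [0.2, 0, -0.05], "hand": 1}, {"dr": [0, 0, 0], "translation": [0.27, 0, -0.05], "hand": 1}, {"dr": [0, 0, 0], "translation": [0.27, 0, -0.05], "hand": 1}]}}

```text
t: 25.35
eef_pos: [0.582, 0.1296, 0.0681]
tool_rot: [0.072, 0.704, -0.072, 0.703]
ft_force: [0.4, 0.8, -0.2]
opening: 0.0263
```

```bash
python3 -c "
from h import *
st();print(loc(robot.get_obs()['eef_pos']))
"
```

```text
t 25.35 p [0.582  0.1296 0.0681] psi 78.25 down [-0.001  0.    -1.   ] F [ 0.4  0.8 -0.2] op 0.0263 q [-0.48  0.72  0.26  2.04 -0.41  0.43 -0.11]
(np.float64(1.7), np.float64(133.2))
```

{"api": "carry_out", "payload": {"rows": [{"dr": [0, 0, 0], "translation": [0.03, 0, 0.02], "hand": 1}, {"dr": [0, 0, 0], "translation": [0.05, 0, 0.02], "hand": 1}, {"dr": [0, 0, 0], "translation": [0.05, 0, 0.02], "hand": 1}]}}

```text
t: 25.6
eef_pos: [0.5828, 0.1295, 0.067]
tool_rot: [0.073, 0.704, -0.072, 0.703]
ft_force: [-3.7, 3.5, 7.1]
opening: 0.0261
```

```bash
python3 -c "
from h import *
st();print(loc(robot.get_obs()['eef_pos']))
"
```

```text
t 25.6 p [0.5828 0.1295 0.067 ] psi 78.22 down [-0.001  0.001 -1.   ] F [-3.7  3.5  7.1] op 0.0261 q [-0.48  0.72  0.26  2.04 -0.42  0.43 -0.11]
(np.float64(2.5), np.float64(133.3))
```

{"api": "carry_out", "payload": {"rows": [{"dr": [0, 0, 0], "translation": [-0.03, -0.05, 0], "hand": 1}, {"dr": [0, 0, 0], "translation": [-0.03, -0.25, 0], "hand": 1}, {"dr": [0, 0, 0], "translation": [-0.03, -0.45, 0], "hand": 1}, {"dr": [0, 0, 0], "translation": [-0.03, -0.65, 0], "hand": 1}, {"dr": [0, 0, 0], "translation": [-0.03, -0.85, 0], "hand": 1}, {"dr": [0, 0, 0], "translation": [-0.03, -1.05, 0], "hand": 1}, {"dr": [0, 0, 0], "translation": [-0.03, -1.2, 0], "hand": 1}, {"dr": [0, 0, 0], "translation": [-0.03, -1.2, 0], "hand": 1}]}}

```text
t: 26.27
eef_pos: [0.573, 0.0795, 0.0681]
tool_rot: [0.073, 0.703, -0.074, 0.703]
ft_force: [0.4, -3.3, 5.4]
opening: 0.026
```

```bash
python3 -c "
from h import *
import pickle
st();print(loc(robot.get_obs()['eef_pos']))
d=snap('top');pickle.dump(d,open('t22.pkl','wb'));crop(d,200,140,300,215,8,'t22.png')
d=snap('scene');pickle.dump(d,open('s22.pkl','wb'));crop(d,210,170,320,260,7,'s22.png')
"
```

```text
t 26.27 p [0.573  0.0795 0.0681] psi 78.07 down [ 0.    -0.001 -1.   ] F [ 0.4 -3.3  5.4] op 0.026 q [-0.39  0.7   0.24  2.08 -0.4   0.4  -0.05]
(np.float64(3.4), np.float64(82.3))
```

View pics/t22.png

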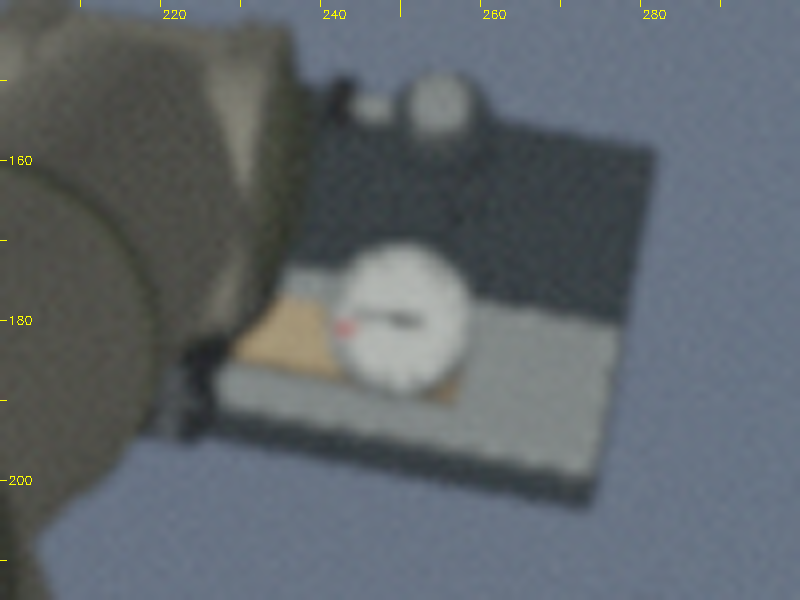

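View pics/s22.png

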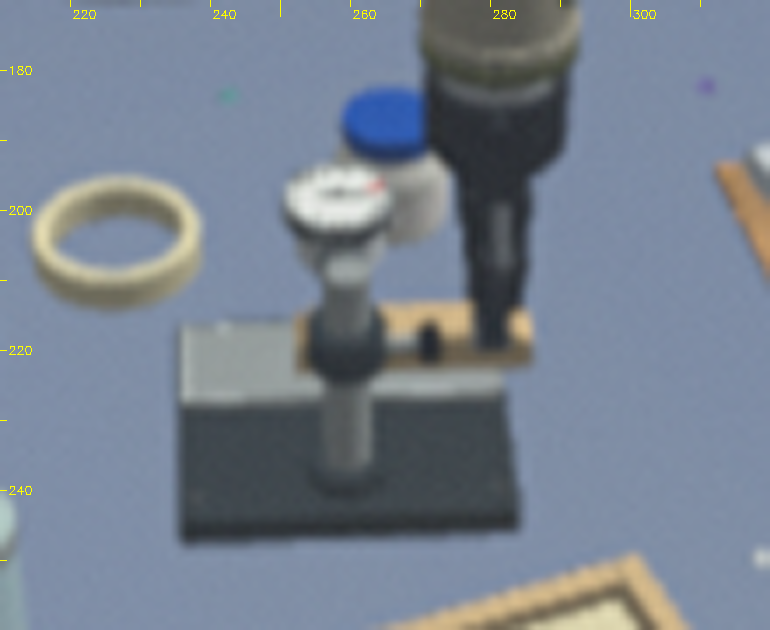

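{"api": "carry_out", "payload": {"rows": [{"dr": [0, 0, 0], "translation": [0, 0, 0], "hand": 1}, {"dr": [0, 0, 0], "translation": [0, 0, 0], "hand": 0.2}, {"dr": [0, 0, 0], "translation": [0, 0, 0], "hand": 0.0}, {"dr": [0, 0, 0], "translation": [0, 0, 0], "hand": -0.2}, {"dr": [0, 0, 0], "translation": [0, 0, 0], "hand": -0.2}, {"dr": [0, 0, 0], "translation": [0, 0, 0], "hand": -0.2}]}}

```text
t: 26.87
eef_pos: [0.5731, 0.0819, 0.0677]
tool_rot: [0.073, 0.703, -0.073, 0.703]
ft_force: [-0.6, 0.6, 1.0]
opening: 0.0513
```

{"api": "carry_out", "payload": {"rows": [{"dr": [0, 0, 0], "translation": [-0.4, 0, 0], "hand": -0.2}, {"dr": [0, 0, 0], "translation": [-1.2, 0, 0], "hand": -0.2}, {"dr": [0, 0, 0], "translation": [-2.2, 0, 0], "hand": -0.4}, {"dr": [0, 0, 0], "translation": [-3.2, 0, 0], "hand": -1}, {"dr": [0, 0, 0], "translation": [-4.2, 0, 0], "hand": -1}, {"dr": [0, 0, 0], "translation": [-4.6, -1, 0], "hand": -1}, {"dr": [0, 0, 0], "translation": [-4.6, -1.6, 0], "hand": -1}, {"dr": [0, 0, 0], "translation": [-4.6, -1.6, 0], "hand": -1}]}}

```text
t: 27.53
eef_pos: [0.5593, 0.0138, 0.2539]
tool_rot: [0.074, 0.702, -0.075, 0.704]
ft_force: [0.6, -0.8, -1.2]
opening: 0.0854
```

```bash
python3 -c "
from h import *
import pickle
st();d=snap('wrist');pickle.dump(d,open('w23.pkl','wb'));crop(d,0,0,512,384,1,'w23.png');crop(d,170,40,330,270,3,'w23b.png')
d=snap('top');pickle.dump(d,open('t23.pkl','wb'));crop(d,80,100,430,280,2,'t23.png')
d=snap('scene');pickle.dump(d,open('s23.pkl','wb'));crop(d,210,170,340,260,6,'s23.png')
"
```

```text
t 27.53 p [0.5593 0.0138 0.2539] psi 77.88 down [ 0.003 -0.001 -1.   ] F [ 0.6 -0.8 -1.2] op 0.0854 q [-0.43  0.42  0.43  2.   -0.25  0.76 -0.07]
```

View pics/w23b.png

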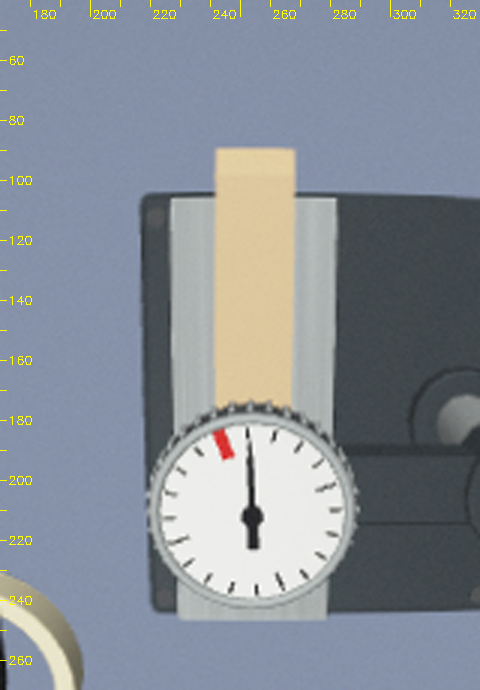

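View pics/t23.png

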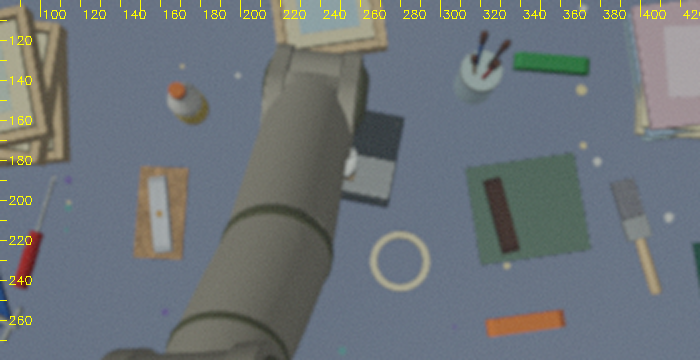

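View pics/s23.png

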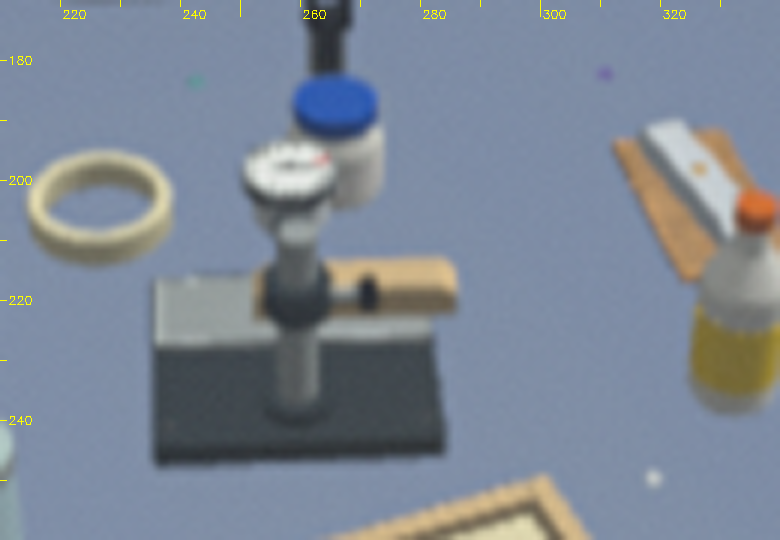

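```bash
python3 -c "
from h import *
import pickle
d=pickle.load(open('w23.pkl','rb'))
f=lambda u,v,z=.142: pt(d,170+u/3,40+v/3,z)
c=f(252,517)
for n,(u,v) in dict(ptr=(247,428),red=(223,444)).items():
    p=f(u,v)-c;print(n,np.degrees(np.arctan2(p@LY,-(p@LX))),np.linalg.norm(p))
print('dial',loc(c),'end corners',loc(f(216,149,.048)),loc(f(295,149,.048)),'near',loc(f(215,400,.055)),loc(f(291,400,.055)))
t=pickle.load(open('t23.pkl','rb'));P=pt(t,80+158/2,100+213/2,.03);print('master dot',P, np.hypot(P[0]-.4902,P[1]-.3134))
st()
"
```

```text
ptr 87.18720687436499 0.025386743663750523
red 69.68205756224465 0.022317264159030733
dial (np.float64(2.0), np.float64(-0.3)) end corners (np.float64(-10.8), np.float64(105.6)) (np.float64(17.6), np.float64(105.5)) near (np.float64(-11.7), np.float64(14.1)) (np.float64(16.2), np.float64(14.0))
master dot [0.48667914 0.31337066 0.03      ] 0.0035209823126552088
t 27.68 p [0.56   0.0195 0.2518] psi 78.18 down [-0.     0.001 -1.   ] F [-0.3  0.6 -0.5] op 0.0853 q [-0.44  0.43  0.42  2.   -0.25  0.76 -0.07]
```

```bash
python3 -c "
from h import *
print(robot.finish_job());st()"
```

```text
the job is handed in; nothing more can be done
None
the job is handed in; nothing more can be done
```

The comparator is zeroed on the master, the master is back on its pad, and the maple spacer is under the roller. I handed the job in at about 27.7 s of the 72 s allowed; no verdict is reported.

I slid the master in from the left, turned the bezel about 62° clockwise until the red mark lay on the pointer, and let go. I then put the master back on the cork pad and slid the maple spacer in the same way.

Last checks, made with the fingers open and the arm well clear:
- **Maple spacer:** it looks flat and lies parallel to the anvil within about 1°. It is about 1 mm off the anvil's centre line, with its centre about 40 mm from the roller. The pointer reads about 87°, where 5 mm of lift should give 90°.
- **Bezel:** the mark reads about 70° (1.22 rad), inside the required 1.117–1.397 rad. It lay on the pointer when released.
- **Master:** it looks flat on the pad, about 4 mm from the pad's centre.
- **Other things on the table:** none of them looks shifted in the last top and scene pictures. I compared these by eye and did not measure them.

The only disagreements were small. The scene camera sat about 6–8 mm off the other cameras in the comparator's x direction, so I did not rely on it for sideways positions. Pointer angles from the wrist camera read 1–3° low throughout.

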